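Cap a coolant manifold, release its stop and slide it to test

ROBOT

A 7-joint arm with a two-finger parallel gripper is mounted at the origin on the work surface. World frame = base frame: x ahead of the robot, y to its left, z up, the work surface at z = 0. Lengths are in m, angles in rad, forces in N, time in s.
With the tool pointing down it reaches from about 0.4 to 0.85 m from the base axis. Payload 10.4 kg.
Tool frame: the origin (TCP) lies on the centre line of the jaws, within the pads' length; the fingertips stand 22 mm ahead of it and the grasp point (between the pads) lies 3 mm ahead of it; z points along the fingers, y is the direction in which the jaws open and shut (so a half turn about z gives the same grasp; the last joint's range is limited). The gripper opens to 85 mm and grips with 20 to 120 N. Pads are 22 mm wide; open, the fingers measure 114 mm over their backs; the gripper's body (76 mm by 85 mm) begins 54 mm behind the grasp point. The pads swing forward as they close: fully open they stand 13 mm farther back than shut.
Start: joints at [1.228, 0.332, -0.065, 1.46, 0.022, 1.35, -0.088], TCP at [0.197, -0.593, 0.253] pointing down, gripper open.
Joint ranges: [-2.6, 2.6], [-0.5, 2.12], [-1.47, 1.34], [0.16, 2.42], [-1.27, 4.41], [0.06, 2.06], [-2.6, 2.6]. Speed limits (rad/s): [2.22, 2.22, 2.79, 2.79, 3.14, 3.14, 3.14].

INTERFACE

Orientations are given as a unit quaternion [x, y, z, w].
In Python, from workcell import manip gives the robot as it stands. The module is installed in compiled form; this text tells all that it offers.
- The arm moves only by the shell command python3 -m crank 'ROWS' [FORCE]. ROWS is JSON, a list of rows, each a list of 3 entries, a list of its own where there are three numbers: the opening, from -1 (shut) to 1 (fully open), then the shift along the tool's x, y, z normalised to -1 to 1, where 1 is 80 mm, then the turn, a rotation vector about the tool's x, y, z normalised to -1 to 1, where 1 is pi/4 rad. In form: [[jaw, [tx, ty, tz], [ax, ay, az]], ...]. A call has exactly 5 rows; each row shifts and turns the commanded pose from where the row before left it, along the tool's axes as they then stand; what a row does not reach is not made up. A row lasts 1/10 s, in which the tool goes at most 50 mm and 8.59 degrees, less where a joint would pass 70% of its speed; a pose out of reach is approached as far as the arm can. A call with a number of a shift or a turn outside -1 to 1 is refused whole. A call with a gripper value outside its range is refused whole. The fingers move at their own pace and stop on an object; FORCE is the grip in N (left out, the last holds). Time passes only in rows, so rows that do not move let the fingers close, or fill a call up. It gives the time, the measured TCP pose, the force and the opening at its end, in the units of the state.
- manip.get_obs(): the state, without advancing time (a new reading comes with each control period).
- manip.camera(name): name is "scene" or "top" or "wrist"; returns the picture (384x512x3 uint8, blue, green, red); there is no depth.
- manip.camera_info(name): a dict with "K" (3x3 intrinsics, pixels), "k1" (the pictures are not rectified: a ray, as slopes to the right and down, at radius r is drawn at 1 + k1 r^2 times it, then the intrinsics apply), "camera_from_world" (4x4, takes a point from world to camera coordinates); the wrist camera has in their place "mount" (4x4, takes a point from camera to tool coordinates, whose origin is the TCP and whose axes are the flange's). Camera axes: x right, y down, z forward; pixel columns grow to the right and rows downward; lengths in m; the calibration is good to about 2 mm. A picture is of the moment at which its call begins: read the wrist's pose just before it. camera_info takes no time and is no camera call.
- manip.hand_in(): hands the job in, once; it reports no verdict.
The state is a dict: "clock": time; "joint_pos": joint angles; "joint_velocities": joint speeds; "tau": joint torques, N m; "position": TCP position; "ee_rot": TCP orientation; "ft_force": force on the tool from outside, world axes, zero at the start; "torque": the same for the moment, N m; "grip_width": opening from 0.0 (shut) to 1.0 (fully open).
Only numpy, scipy, OpenCV 4.12 (cv2) and the standard library are available. Lean on these libraries where they do the work, as an engineer would, in place of code of your own. Each camera call takes 0.05 s, during which the arm holds its last target.

TASK

Ready the coolant manifold for its leak test: first press every blanking cap standing on the bench onto a free spigot of its own size until fully home, rim on the shoulder. Then pull up the sprung stop plunger, turn it a quarter turn clockwise and let it down into its rest notch so that it stays up. Last, slide the manifold by its handle, without lifting it, squarely into the empty taped outline beside it, the test position, caps still home; leave the other things alone.

Things in the scene. Friction and masses are not known exactly. Their poses are not given: they have to be found in the camera images.
- cap_large_a_mid (a point): centre (half-way up) of a large grey blanking cap, 80 mm tall, 70 g, standing mouth down on the bench, z axis up: a flange 52 mm in diameter and 6 mm tall at the foot, a skirt 41 mm in diameter, and on top a black-ribbed round grip 28 mm in diameter, from 12 to 40 mm above this point; the rim (underside of the flange) is 40 mm below this point; tapered bore 28 mm wide at the mouth. It may be absent
- cap_large_b_mid (a point): centre (half-way up) of a large grey blanking cap, 80 mm tall, 70 g, standing mouth down on the bench, z axis up: a flange 52 mm in diameter and 6 mm tall at the foot, a skirt 41 mm in diameter, and on top a black-ribbed round grip 28 mm in diameter, from 12 to 40 mm above this point; the rim (underside of the flange) is 40 mm below this point; tapered bore 28 mm wide at the mouth. It may be absent
- cap_small_a_mid (a point): centre (half-way up) of a small grey blanking cap, 80 mm tall, 70 g, standing mouth down on the bench, z axis up: a flange 48 mm in diameter and 6 mm tall at the foot, a skirt 33 mm in diameter, and on top a black-ribbed round grip 22 mm in diameter, from 12 to 40 mm above this point; the rim (underside of the flange) is 40 mm below this point; tapered bore 20 mm wide at the mouth. It may be absent
- cap_small_b_mid (a point): centre (half-way up) of a small grey blanking cap, 80 mm tall, 70 g, standing mouth down on the bench, z axis up: a flange 48 mm in diameter and 6 mm tall at the foot, a skirt 33 mm in diameter, and on top a black-ribbed round grip 22 mm in diameter, from 12 to 40 mm above this point; the rim (underside of the flange) is 40 mm below this point; tapered bore 20 mm wide at the mouth. It may be absent
- port0 (a point): the far left port of the manifold (a large brass spigot, seen from the robot), centre of the steel shoulder at the foot of the spigot; z up; taper 28 mm in diameter here, 40 mm tall. A cap is home when its rim is down on the shoulder, its centre 40 mm above this point; a cap merely set on stays about 8 mm too high, and a push of 15 to 18 N drives it home, where friction holds it.
- port1 (a point): the far right port of the manifold (a small brass spigot, seen from the robot), centre of the steel shoulder at the foot of the spigot; z up; taper 20 mm in diameter here, 40 mm tall. A cap is home when its rim is down on the shoulder, its centre 40 mm above this point; a cap merely set on stays about 8 mm too high, and a push of 15 to 18 N drives it home, where friction holds it.
- port2 (a point): the near left port of the manifold (a small brass spigot, seen from the robot), centre of the steel shoulder at the foot of the spigot; z up; taper 20 mm in diameter here, 40 mm tall. A cap is home when its rim is down on the shoulder, its centre 40 mm above this point; a cap merely set on stays about 8 mm too high, and a push of 15 to 18 N drives it home, where friction holds it.
- port3 (a point): the near right port of the manifold (a large brass spigot, seen from the robot), centre of the steel shoulder at the foot of the spigot; z up; taper 28 mm in diameter here, 40 mm tall. A cap is home when its rim is down on the shoulder, its centre 40 mm above this point; a cap merely set on stays about 8 mm too high, and a push of 15 to 18 N drives it home, where friction holds it.
- handle (a point): middle of the manifold's black handle bar, a plate 12 mm thick along its x axis, 44 mm wide along its y axis, from 15 mm above to 89 mm below this point; 111 mm above the manifold's underside. The manifold weighs about 0.7 kg: a dark steel foot 205 x 140 x 22 mm (from 75 mm nearer to 130 mm farther in x than the handle, 70 mm either side in y) with four spigots standing on it. At the start it stands in the taped loading outline
- load_mark (a point): middle of the loading position, at the top surface (8 mm above the bench) of the aluminium slide plate (320 x 400 mm), the right one of two black taped outlines, where the handle's axis stands when the manifold is centred there; x points away from the robot across the plate, y (left) along the slide direction; the whole station may be turned a little
- test_mark (a point): the same point of the left outline, the test position, 190 mm to the left of the loading one, where the handle's axis must come, with the manifold's x axis along this x axis. The outline is 10 mm larger than the foot on every side
- stop_grip (a point): middle of the black T-bar grip of the stop plunger, 52 mm long along its x axis, 14 mm thick along its y axis, 28 mm tall, on a steel sleeve carried by a bracket at the far side of the plate (grip middle 135 mm above the bench when down). Its 12 mm pin comes down in the way of the foot's left side; the foot can pass under the bracket only when the pin is retracted. Sprung downwards with 5 to 9 N
- stop_lift (a joint): how far the plunger is pulled up, m: 0 down (blocking), 0.036 at the upper end; it must be lifted at least 0.033 to turn freely over the sleeve's walls; resting in its notch it stands at about 0.026
- stop_turn (a joint): how far the T-bar is turned clockwise seen from above, rad: 0 as it starts, 1.57 over the rest notch (the notch is met within about 0.2 rad; end stop at 1.62); it cannot be turned while it is down
- screwdriver: a screwdriver, 200 mm long, lying near the caps; bystander, leave alone
- tape_roll: a roll of white tape, 50 mm in diameter, 20 mm tall, among the caps; bystander, leave alone; origin at its underside
Things that resemble listed ones, but are neither listed nor needed, are in the scene too. What is shaped like the part that bears cap_small_b_mid but yellow is not meant.

How it is judged:
On the way, in this order (a step that is already met when the one before it is completed fails the run):
1. every cap is pressed fully home on a spigot of its size (((z of cap_large_a_mid in the frame of port0 between 0.035 and 0.043 m and horizontal distance between cap_large_a_mid and port0 below 0.006 m and angle between the z axis of cap_large_a_mid and the z axis of port0, either way round below 0.1 rad) or (z of cap_large_a_mid in the frame of port3 between 0.035 and 0.043 m and horizontal distance between cap_large_a_mid and port3 below 0.006 m and angle between the z axis of cap_large_a_mid and the z axis of port3, either way round below 0.1 rad)) and ((z of cap_large_b_mid in the frame of port0 between 0.035 and 0.043 m and horizontal distance between cap_large_b_mid and port0 below 0.006 m and angle between the z axis of cap_large_b_mid and the z axis of port0, either way round below 0.1 rad) or (z of cap_large_b_mid in the frame of port3 between 0.035 and 0.043 m and horizontal distance between cap_large_b_mid and port3 below 0.006 m and angle between the z axis of cap_large_b_mid and the z axis of port3, either way round below 0.1 rad)) and ((z of cap_small_a_mid in the frame of port1 between 0.035 and 0.043 m and horizontal distance between cap_small_a_mid and port1 below 0.006 m and angle between the z axis of cap_small_a_mid and the z axis of port1, either way round below 0.1 rad) or (z of cap_small_a_mid in the frame of port2 between 0.035 and 0.043 m and horizontal distance between cap_small_a_mid and port2 below 0.006 m and angle between the z axis of cap_small_a_mid and the z axis of port2, either way round below 0.1 rad)) and ((z of cap_small_b_mid in the frame of port1 between 0.035 and 0.043 m and horizontal distance between cap_small_b_mid and port1 below 0.006 m and angle between the z axis of cap_small_b_mid and the z axis of port1, either way round below 0.1 rad) or (z of cap_small_b_mid in the frame of port2 between 0.035 and 0.043 m and horizontal distance between cap_small_b_mid and port2 below 0.006 m and angle between the z axis of cap_small_b_mid and the z axis of port2, either way round below 0.1 rad))), for 0.3 s.
2. the stop plunger is retracted and rests in its notch (value of joint stop_lift between 0.022 and 0.03 m and value of joint stop_turn above 1.3 rad), for 0.3 s.
3. the manifold stands in the test outline (horizontal distance between handle and test_mark below 0.012 m and angle between the x axis of handle and the x axis of test_mark, either way round below 0.1 rad), for 0.2 s.
At the end, for the whole second after the job is handed in: Every present cap is on a spigot of its size, centred within 6 mm, straight within 0.1 rad, rim at most 3 mm above the shoulder; plunger in its notch (lift 22 to 30 mm, turn over 1.3 rad); manifold flat, at rest, handle within 12 mm of the test position's middle, heading within 0.1 rad (all of step 1 and all of step 2 and all of step 3 and linear speed of manifold below 0.01 m/s and z of handle in the frame of test_mark below 0.116 m and angle between handle's own z axis and vertical below 0.05 rad); the robot touches nothing.
It fails at once if the manifold is lifted more than 10 mm off the plate or tipped (z of handle in the frame of load_mark above 0.121 m or angle between handle's own z axis and vertical above 0.15 rad).
It fails at once if the tape roll or the screwdriver is pushed more than 50 mm (distance of any of tape_roll, screwdriver from where it was at the start of the episode above 0.05 m).
Of cap_large_a, cap_large_b, cap_small_a, cap_small_b only 3 to 4 are there at a start; the rules pass over those that are not, and their reading is None.
At some moment in a run one of cap_large_a, cap_large_b, cap_small_a, cap_small_b, manifold may be knocked a few centimetres aside while the robot is not near it.
It also fails if it takes over 208 s, if anything falls off the work surface, if the arm or the gripper's body presses on something with over 40 N, if the wrist force passes 120 N, or if a joint passes its speed limit or range.

## Working session

There is one attempt and no reset: what is moved stays moved. The work goes in short steps, Python scripts to look and compute and a shell command to move; the robot and the scene stay as the last step left them, time stands still between calls to the robot, and variables do not carry over. Pictures are saved under pics/ and viewed, and the job is handed in when it is done.

```bash
mkdir -p pics; ls; python3 - <<'E'
from workcell import manip
import cv2, json
o=manip.get_obs()
for k,v in o.items(): print(k,v)
for n in ("scene","top","wrist"):
    print(n, manip.camera_info(n))
    cv2.imwrite(f"pics/{n}0.png",manip.camera(n))
E
```

```text
pics
clock 0.0
joint_pos [ 1.2284144   0.33286598 -0.0647002   1.46095335  0.02161029  1.34988662
 -0.08846926]
joint_velocities [-0.00131612 -0.00031666 -0.00236406 -0.00097426 -0.00037191 -0.00133742
  0.00022406]
tau [ 1.33287335e-04 -6.25439501e+01  4.91973257e-02 -3.91594148e+01
  1.62901398e-02  9.98156233e-03  2.27847846e-05]
position [ 0.19635949 -0.59298949  0.25251384]
ee_rot [ 9.87240067e-01  1.59237394e-01 -1.50135475e-04 -6.92618104e-04]
ft_force [0.21463966 0.46305567 0.10806334]
torque [-0.01337566 -0.01026274  0.03706161]
grip_width 1.0025242784942006
scene {'K': array([[487.74191813,   0.        , 253.3518025 ],
       [  0.        , 487.74191813, 192.3900675 ],
       [  0.        ,   0.        ,   1.        ]]), 'k1': -0.13711178243052963, 'camera_from_world': array([[ 0.00825158,  0.99995496, -0.00468942,  0.13015442],
       [ 0.75559406, -0.00930671, -0.65497405, -0.3273606 ],
       [-0.65498819,  0.00186127, -0.75563682,  1.74954379],
       [ 0.        ,  0.        ,  0.        ,  1.        ]])}
top {'K': array([[370.33761255,   0.        , 254.76823396],
   
[... 242 characters left out ...]
54, -0.1587379 ,  0.53757928],
       [ 0.15875287,  0.00456955, -0.98730778,  0.92324673],
       [ 0.        ,  0.        ,  0.        ,  1.        ]])}
wrist {'K': array([[265.54446691,   0.        , 254.97393692],
       [  0.        , 265.54446691, 190.74440104],
       [  0.        ,   0.        ,   1.        ]]), 'k1': 0.019856973800997522, 'mount': array([[ 2.97187424e-04, -9.47865724e-01, -3.18669861e-01,
         8.27560022e-02],
       [ 9.99999900e-01,  1.74737873e-04,  4.12839024e-04,
         8.91503654e-06],
       [-3.35632267e-04, -3.18669951e-01,  9.47865681e-01,
        -1.20976999e-01],
       [ 0.00000000e+00,  0.00000000e+00,  0.00000000e+00,
         1.00000000e+00]])}
```

View pics/scene0.png

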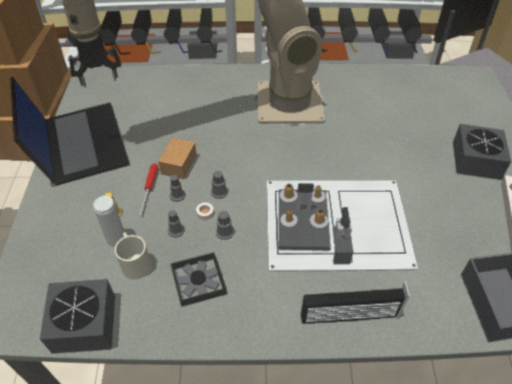

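View pics/top0.png

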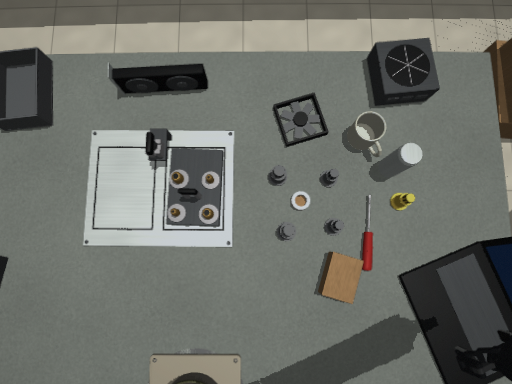

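View pics/wrist0.png

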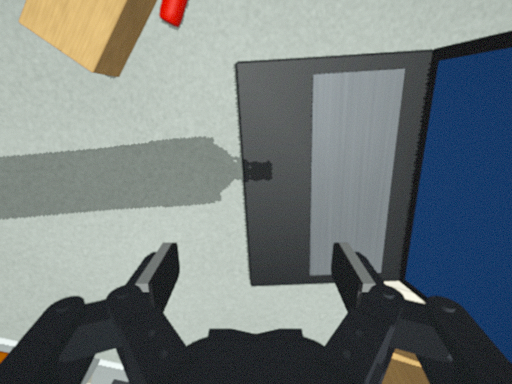

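The scene shows four grey caps, at top (278,176), (330,178), (287,232) and (334,227). A yellow look-alike stands at (402,201). The manifold is in the right outline and the T-bar bracket is at (155,145). I'll enlarge these.

```bash
cat > h.py <<'E'
import numpy as np, cv2
from scipy.spatial.transform import Rotation as R
from workcell import manip
def cam(name, obs=None):
    i=manip.camera_info(name); K=i["K"]; k1=i["k1"]
    if name=="wrist":
        T=np.eye(4); T[:3,:3]=R.from_quat(obs["ee_rot"]).as_matrix(); T[:3,3]=obs["position"]
        C=np.linalg.inv(T@i["mount"])
    else: C=i["camera_from_world"]
    return K,k1,C
def proj(c,P):
    K,k1,C=c; P=np.atleast_2d(P); q=P@C[:3,:3].T+C[:3,3]; s=q[:,:2]/q[:,2:]
    s=s*(1+k1*(s**2).sum(1,keepdims=True)); return s@K[:2,:2].T+K[:2,2]
def ray(c,uv):
    K,k1,C=c; u=cv2.undistortPoints(np.array([[uv]],float),K,np.array([k1,0,0,0.]))[0,0]
    d=C[:3,:3].T@np.array([u[0],u[1],1]); o=-C[:3,:3].T@C[:3,3]; return o,d/np.linalg.norm(d)
def onz(c,uv,z):
    o,d=ray(c,uv); return o+d*(z-o[2])/d[2]
def tri(c1,uv1,c2,uv2):
    A=[];b=[]
    for c,uv in ((c1,uv1),(c2,uv2)):
        o,d=ray(c,uv); M=np.eye(3)-np.outer(d,d); A.append(M); b.append(M@o)
    x=np.linalg.solve(sum(A),sum(b)); return x
def snap(name,tag):
    o=manip.get_obs(); im=manip.camera(name); cv2.imwrite(f"pics/{name}_{tag}.png",im); return o,im
def crop(im,x0,y0,x1,y1,s,f):
    cv2.imwrite("pics/"+f,cv2.resize(im[y0:y1,x0:x1],None,fx=s,fy=s,interpolation=cv2.INTER_CUBIC))
E
python3 - <<'E'
from h import *
t=cv2.imread("pics/top0.png"); s=cv2.imread("pics/scene0.png")
crop(t,80,120,240,250,5,"c1.png"); crop(t,260,150,420,250,5,"c2.png")
crop(s,260,170,420,275,5,"c3.png"); crop(s,130,150,250,250,5,"c4.png")
E
```

```text
(no output)
```

View pics/c1.png

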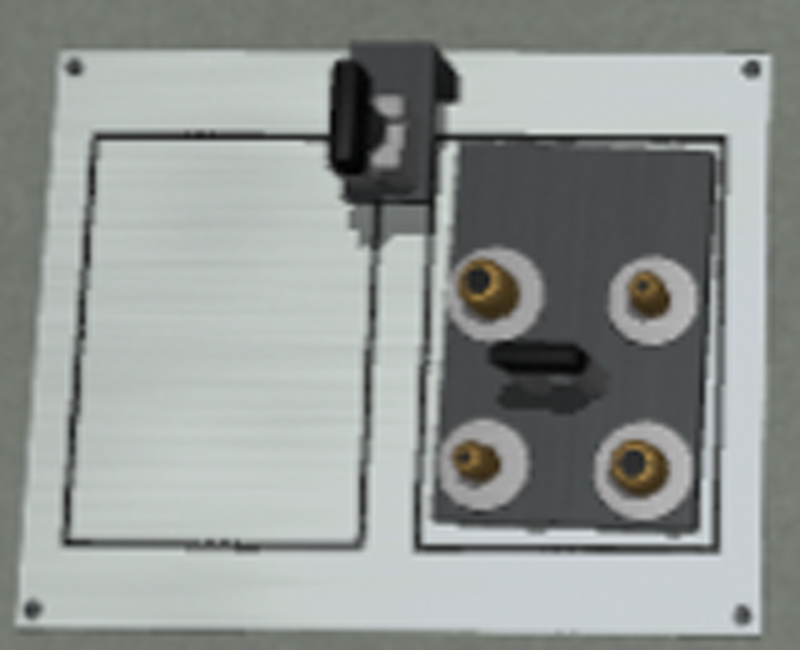

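View pics/c2.png

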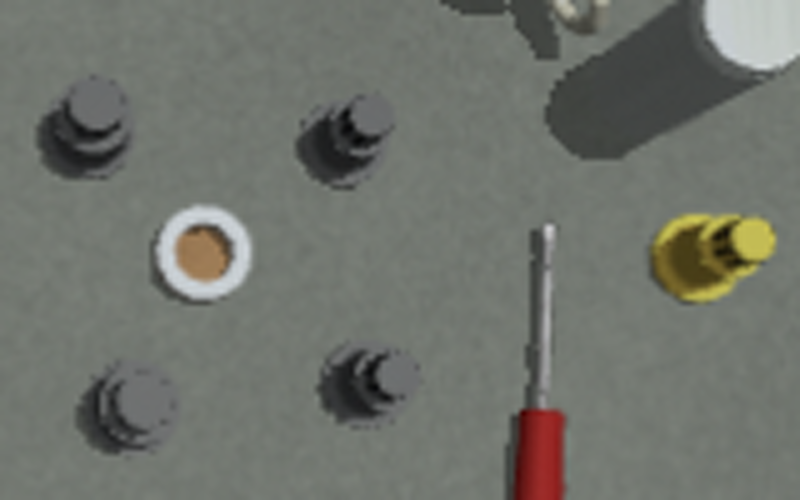

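View pics/c3.png

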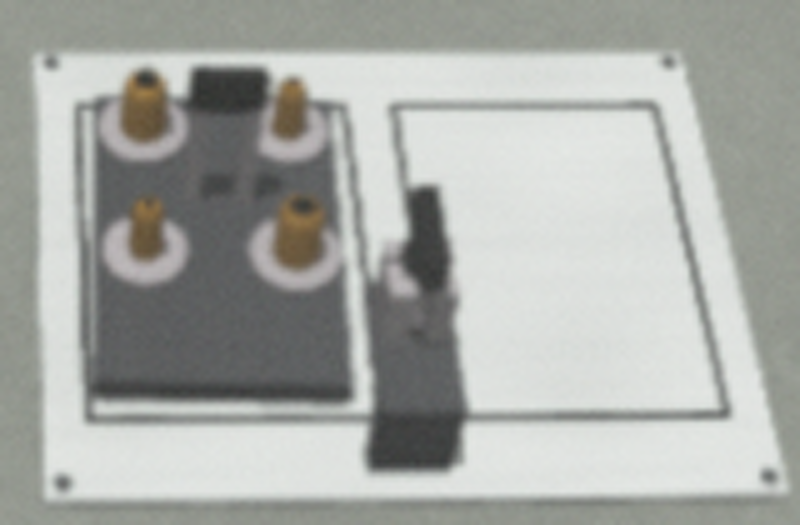

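View pics/c4.png

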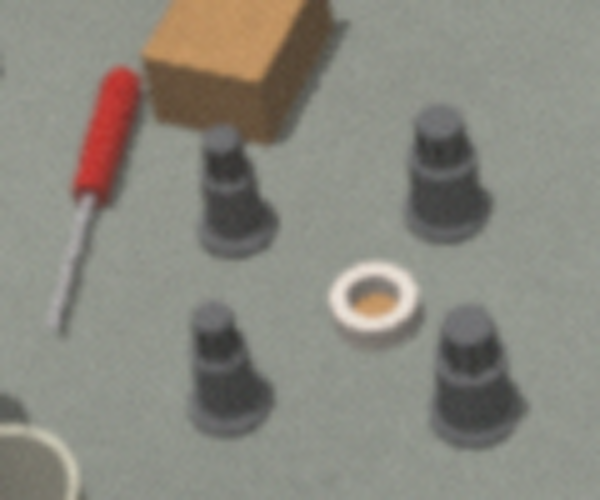

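```bash
python3 - <<'E'
from h import *
np.set_printoptions(precision=4,suppress=True)
T=cam("top");S=cam("scene")
for n,a,b in (("p0",(175.6,176),(320.4,211)),("p1",(209,177),(289.4,211)),("p2",(172.6,211.6),(318.2,186.8)),("p3",(207,212),(289.2,185.4)),("grip",(149.6,142.5),(345,213)),("handle",(187.5,190.5),(306,184.5))):
    print(n,tri(T,a,S,b), onz(T,a,.09))
print("spig base by shoulder discs (z .03)")
for n,a in (("p0",(497,295)),("p1",(653,300)),("p2",(483,463)),("p3",(644,470))): print(n,onz(T,(a[0]/5+80,a[1]/5+120),.031), onz(T,(a[0]/5+80,a[1]/5+120),.036))
for n,a,b in (("La",(97,103),(440,122)),("Lb",(142,403),(468,325)),("Sa",(371,115),(212,317)),("Sb",(393,376),(223,139))):
    b_=(b[0]/5+130,b[1]/5+150); print(n,onz(T,(a[0]/5+260,a[1]/5+150),.08))
for n,b in (("near large",(440,122)),("far large",(468,325)),("far small",(212,317)),("near small",(223,139))): print(n,onz(S,(b[0]/5+130,b[1]/5+150),.08))
print("corners of test outline")
for a in ((96,135),(64,544),(362,545),(380,135),(437,137),(724,138),(717,549),(416,549)): print(onz(T,(a[0]/5+80,a[1]/5+120),.008))
print("screws")
for a in ((74,67),(751,68),(742,615),(32,609)): print(onz(T,(a[0]/5+80,a[1]/5+120),.008))
print("foot"); 
for a in ((457,145),(718,153),(698,530),(433,520)): print(onz(T,(a[0]/5+80,a[1]/5+120),.030))
for n,c in (("blk",(341,278)),): print(n,onz(T,c,.04))
E
```

```text
p0 [0.5626 0.049  0.0711] [0.559  0.0452 0.09  ]
p1 [ 0.56   -0.0359  0.0692] [ 0.5561 -0.0384  0.09  ]
p2 [0.4719 0.053  0.0687] [0.4699 0.0498 0.09  ]
p3 [ 0.4702 -0.0322  0.0734] [ 0.4687 -0.035   0.09  ]
grip [0.6297 0.0974 0.1458] [0.6459 0.1144 0.09  ]
handle [0.5164 0.0078 0.1282] [0.5222 0.0144 0.09  ]
spig base by shoulder discs (z .03)
p0 [0.5622 0.0479 0.031 ] [0.5613 0.0469 0.036 ]
p1 [ 0.5592 -0.0351  0.031 ] [ 0.5583 -0.0358  0.036 ]
p2 [0.4728 0.0527 0.031 ] [0.4723 0.0516 0.036 ]
p3 [ 0.4689 -0.0319  0.031 ] [ 0.4685 -0.0325  0.036 ]
La [ 0.5738 -0.2147  0.08  ]
Lb [ 0.4231 -0.2348  0.08  ]
Sa [ 0.5671 -0.3529  0.08  ]
Sb [ 0.4358 -0.359   0.08  ]
near large [ 0.431  -0.2354  0.08  ]
far large [ 0.5803 -0.2145  0.08  ]
far small [ 0.5734 -0.3533  0.08  ]
near small [ 0.4426 -0.3601  0.08  ]
corners of test outline
[0.6577 0.2796 0.008 ]
[0.4317 0.2824 0.008 ]
[0.4312 0.1212 0.008 ]
[0.6566 0.1205 0.008 ]
[0.6553 0.0888 0.008 ]
[ 0.6539 -0.0699  0.008 ]
[ 0.4288 -0.0684  0.008 ]
[0.4291 0.0922 0.008 ]
screws
[0.6971 0.2948 0.008 ]
[ 0.6938 -0.0844  0.008 ]
[ 0.3941 -0.082   0.008 ]
[0.3972 0.2976 0.008 ]
foot
[0.6447 0.0723 0.03  ]
[ 0.6396 -0.0687  0.03  ]
[ 0.4377 -0.0604  0.03  ]
[0.4431 0.0782 0.03  ]
blk [ 0.3052 -0.3692  0.04  ]
```

Candidates for caps in the top view: grey small (334,173) and (339,225), grey large (279,171) and (288,231). The yellow one at (402,201) is ruled out by colour. The crop confirms four grey caps. I'll turn the tool square and hover over the near small cap first.

```bash
cat >> h.py <<'E'
def to(x,y,z,yaw=0.0):
    "remaining move to target in tool axes and row units"
    o=manip.get_obs(); M=R.from_quat(o["ee_rot"]); d=M.inv().apply(np.array([x,y,z])-o["position"])/0.08
    G=R.from_euler("z",yaw)*R.from_quat([1,0,0,0]); r=(M.inv()*G).as_rotvec()/(np.pi/4)
    print("shift",np.round(d,3),"turn",np.round(r,3),"t",round(o["clock"],2))
E
python3 -m crank '[[1,[0,0,0],[0,0,0.136]],[1,[0,0,0],[0,0,0.136]],[1,[0,0,0],[0,0,0.136]],[1,[0,0,0],[0,0,0]],[1,[0,0,0],[0,0,0]]]' 40; python3 -c "
from h import *
to(.438,-.359,.2)"
```

```text
clock: 0.65
position: [0.1965, -0.5932, 0.2531]
ee_rot: [1.0, 0.001, -0.0, -0.0]
ft_force: [0.0, -0.9, -0.0]
grip_width: 0.996
shift [ 3.026 -2.92   0.664] turn [-0.     0.     0.003] t 0.65
```

```bash
python3 -m crank '[[1,[0.35,-0.34,0],[0,0,0]],[1,[0.35,-0.34,0],[0,0,0]],[1,[0.35,-0.34,0],[0,0,0]],[1,[0.35,-0.34,0],[0,0,0]],[1,[0.35,-0.34,0],[0,0,0]]]'; python3 -m crank '[[1,[0.35,-0.34,0.1],[0,0,0]],[1,[0.35,-0.34,0.2],[0,0,0]],[1,[0.35,-0.34,0.2],[0,0,0]],[1,[0.2,-0.2,0.1],[0,0,0]],[1,[0,0,0],[0,0,0]]]'; python3 - <<'E'
from h import *
to(.438,-.359,.2)
o,im=snap("wrist","1"); crop(im,0,0,512,384,1.5,"w1.png")
c=cam("wrist",o)
for p in ((.436,-.359,.08),(.4426,-.36,.08)): print(proj(c,p))
E
```

```text
clock: 1.15
position: [0.3375, -0.4562, 0.2534]
ee_rot: [1.0, 0.001, 0.0, 0.0]
ft_force: [0.8, -1.0, 0.5]
grip_width: 1.0
clock: 1.65
position: [0.439, -0.356, 0.204]
ee_rot: [1.0, 0.004, -0.0, -0.001]
ft_force: [0.2, -0.1, -0.2]
grip_width: 0.996
shift [-0.012  0.037  0.05 ] turn [-0.003  0.001  0.01 ] t 1.65
[[258.46783741 193.96245535]]
[[259.58561922 187.5440206 ]]
```

View pics/w1.png

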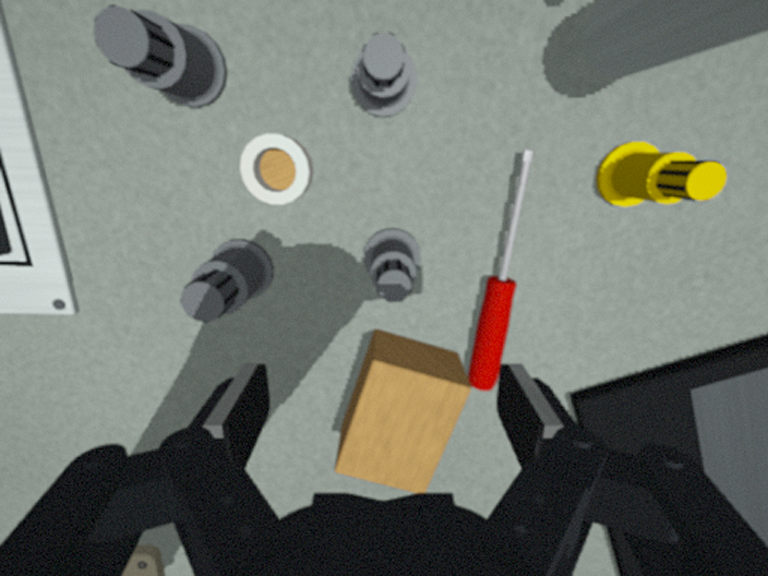

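Wrist view: the near small cap's top is at (262,192), near large at (137,199), far small at (256,35), far large at (83,21), in native pixels.

```bash
python3 - <<'E'
from h import *
im=cv2.imread("pics/wrist_1.png")
crop(im,225,140,305,210,8,"w1b.png")
import json
o=manip.get_obs();c=cam("wrist",o)
for n,p in (("Sn",(262,192)),("Ln",(136.7,199.3)),("Sf",(256,34.7)),("Lf",(82.7,21.3))): print(n,onz(c,p,.08))
E
```

```text
Sn [ 0.43635055 -0.36492546  0.08      ]
Ln [ 0.42808022 -0.24179248  0.08      ]
Sf [ 0.5710507  -0.35816065  0.08      ]
Lf [ 0.5787082  -0.22059148  0.08      ]
```

View pics/w1b.png

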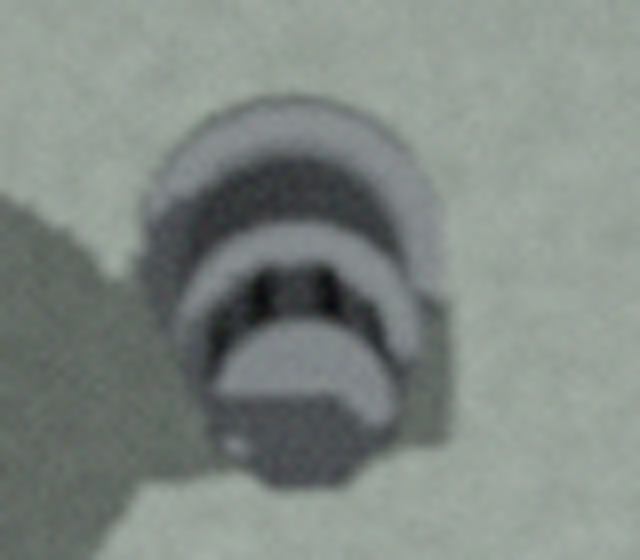

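```bash
sed -i 's/^def snap.*/def snap(name,tag):/; s/return o,im$/np.save(f"pics\/{name}_{tag}.npy",np.r_[o["position"],o["ee_rot"]]); return o,im/' h.py; cat >> h.py <<'E'
def camf(tag):
    a=np.load(f"pics/wrist_{tag}.npy"); return cam("wrist",dict(position=a[:3],ee_rot=a[3:]))
E
python3 - <<'E'
from h import *
o=manip.get_obs(); print(o["position"],o["clock"])
o,im=snap("wrist","2"); crop(im,60,0,320,230,3,"w2.png"); 
E
```

```text
[ 0.43754876 -0.35829352  0.20476217] 1.7
```

View pics/w2.png

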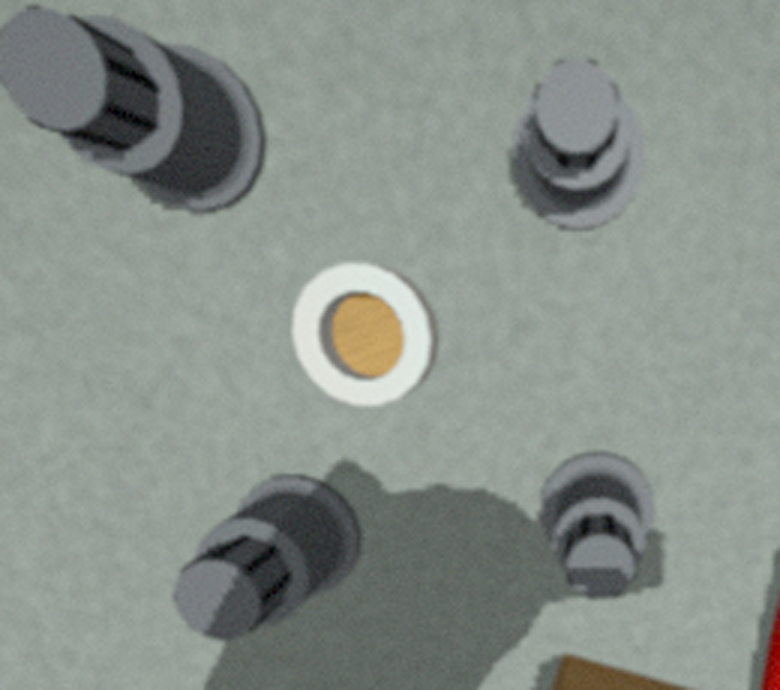

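```bash
python3 - <<'E'
from h import *
c=camf("2")
for n,p in (("Sn",(260.3,187.5)),("Ln",(133,199)),("Sf",(251.7,35.3)),("Lf",(77.3,22.7))): print(n,onz(c,p,.08))
to(.44,-.36,.075)
E
```

```text
Sn [ 0.44096463 -0.36320691  0.08      ]
Ln [ 0.4283766  -0.23822505  0.08      ]
Sf [ 0.57060836 -0.35467447  0.08      ]
Lf [ 0.57767273 -0.2161482   0.08      ]
shift [0.043 0.002 1.628] turn [0.    0.    0.003] t 1.75
```

```bash
python3 -m crank '[[0.05,[0.03,0.035,0.2],[0,0,0]],[0.05,[0,0,0.4],[0,0,0]],[0.05,[0,0,0.4],[0,0,0]],[0.05,[0,0,0.4],[0,0,0]],[0.05,[0,0,0.2],[0,0,0]]]' 40;python3 -m crank '[[-0.6,[0,0,0],[0,0,0]],[-0.6,[0,0,0],[0,0,0]],[-0.6,[0,0,0],[0,0,0]],[-0.6,[0,0,0],[0,0,0]],[-0.6,[0,0,0],[0,0,0]]]' 40; python3 - <<'E'
from h import *
print(manip.get_obs()["position"])
o,im=snap("wrist","3"); crop(im,150,150,360,384,3,"w3.png")
E
```

```text
clock: 2.25
position: [0.4367, -0.3631, 0.0737]
ee_rot: [1.0, -0.001, -0.002, -0.001]
ft_force: [0.2, -0.5, 0.2]
grip_width: 0.528
clock: 2.75
position: [0.4394, -0.3631, 0.0782]
ee_rot: [1.0, -0.0, 0.001, 0.001]
ft_force: [0.2, -0.6, -0.8]
grip_width: 0.242
[ 0.43937173 -0.36307645  0.07816001]
```

View pics/w3.png

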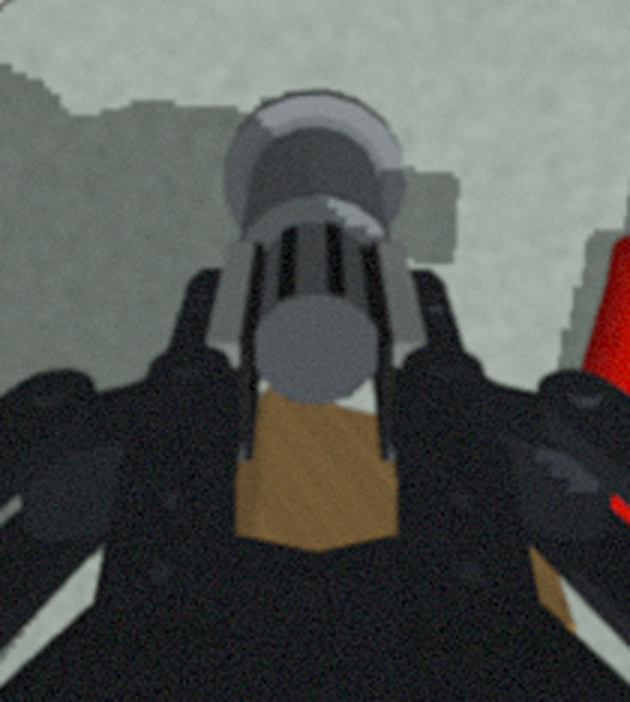

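The grip is closed round the cap, with its top centre at (256,266). I'll work out its offset to the TCP.

```bash
python3 - <<'E'
from h import *
c=camf("3"); print(onz(c,(255.7,266.3),.08), manip.get_obs()["position"])
to(.44,-.363,.25)
E
python3 -m crank '[[-0.6,[0,0,-0.3],[0,0,0]],[-0.6,[0,0,-0.5],[0,0,0]],[-0.6,[0,0,-0.5],[0,0,0]],[-0.6,[0,0,-0.5],[0,0,0]],[-0.6,[0,0,-0.35],[0,0,0]]]' 50
python3 - <<'E'
from h import *
to(.562,-.036,.25)
E
```

```text
[ 0.44040776 -0.36327904  0.08      ] [ 0.43930448 -0.36293402  0.0779609 ]
shift [ 0.01   0.003 -2.15 ] turn [ 0.001 -0.001 -0.001] t 2.8
clock: 3.3
position: [0.4395, -0.3629, 0.2528]
ee_rot: [1.0, -0.0, 0.001, 0.001]
ft_force: [0.6, -1.2, -1.0]
grip_width: 0.237
shift [ 1.529 -4.087  0.029] turn [ 0.003 -0.003 -0.001] t 3.3
```

```bash
python3 -m crank '[[-0.6,[0.2,-0.5,0],[0,0,0]],[-0.6,[0.2,-0.5,0],[0,0,0]],[-0.6,[0.2,-0.5,0],[0,0,0]],[-0.6,[0.2,-0.5,0],[0,0,0]],[-0.6,[0.2,-0.5,0],[0,0,0]]]';python3 -m crank '[[-0.6,[0.2,-0.5,0],[0,0,0]],[-0.6,[0.2,-0.5,0],[0,0,0]],[-0.6,[0.13,-0.5,0],[0,0,0]],[-0.6,[0,-0.08,0],[0,0,0]],[-0.6,[0,0,0],[0,0,0]]]'; python3 - <<'E'
from h import *
print(manip.get_obs()["position"])
o,im=snap("wrist","4"); crop(im,50,0,400,384,2.1,"w4.png")
o,im=snap("top","4")
E
```

```text
clock: 3.8
position: [0.5196, -0.1611, 0.2498]
ee_rot: [1.0, -0.0, 0.0, 0.0]
ft_force: [1.5, 0.3, -0.9]
grip_width: 0.241
clock: 4.3
position: [0.5617, -0.0347, 0.2495]
ee_rot: [1.0, 0.001, 0.0, -0.0]
ft_force: [-0.7, -0.3, -0.8]
grip_width: 0.241
[ 0.56168892 -0.03467493  0.24948838]
```

View pics/w4.png

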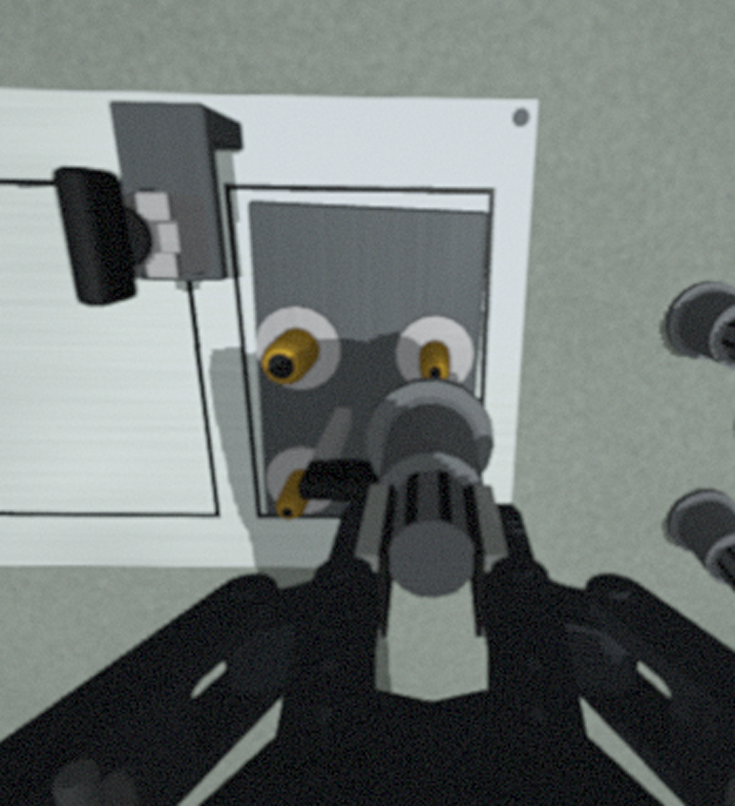

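```bash
python3 - <<'E'
from h import *
c=camf("4"); print(np.load("pics/wrist_4.npy")[:3])
print("p1top",onz(c,(257.1,176.7),.073)); print("p0top",onz(c,(184.3,173.3),.073),"p0disc",onz(c,(192.1,165.8),.033));print("p2top",onz(c,(287/2.1+50,513/2.1),.073))
print("p1disc x-range",onz(c,(435.5/2.1+50,354/2.1),.033))
print("captop",onz(c,(255.7,265.2),.2515))
E
```

```text
[ 0.56168892 -0.03467493  0.24948838]
p1top [ 0.56168912 -0.03700858  0.073     ]
p0top [0.56549131 0.04706456 0.073     ] p0disc [0.56496815 0.04706935 0.033     ]
p2top [0.47280706 0.05158236 0.073     ]
p1disc x-range [ 0.56155564 -0.03768836  0.033     ]
captop [ 0.56351062 -0.03487115  0.2515    ]
```

```bash
python3 -m crank '[[-0.6,[-0.015,0.027,0.2],[0,0,0]],[-0.6,[0,0,0.4],[0,0,0]],[-0.6,[0,0,0.4],[0,0,0]],[-0.6,[0,0,0.3],[0,0,0]],[-0.6,[0,0,0],[0,0,0]]]'; python3 - <<'E'
from h import *
to(.5605,-.0368,.119)
o,im=snap("wrist","5"); crop(im,130,100,380,340,3,"w5.png")
E
```

```text
clock: 4.9
position: [0.5587, -0.0404, 0.1424]
ee_rot: [1.0, -0.002, -0.002, -0.0]
ft_force: [-0.5, -0.1, -0.1]
grip_width: 0.238
shift [ 0.024 -0.045  0.292] turn [-0.     0.006 -0.004] t 4.9
```

View pics/w5.png

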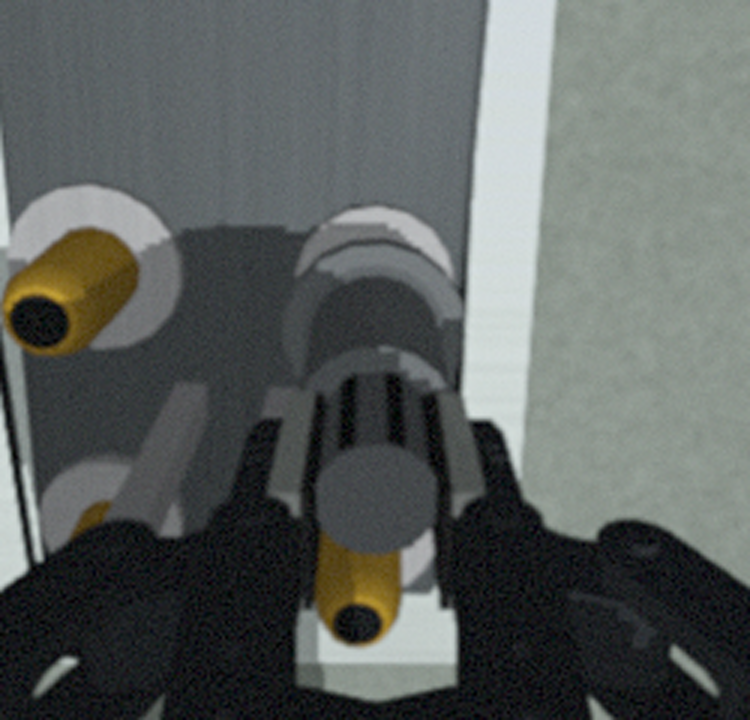

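```bash
python3 -m crank '[[-0.6,[0,0,0.12],[0,0,0]],[-0.6,[0,0,0.0],[0,0,0]],[-0.6,[0,0,0],[0,0,0]],[-0.6,[0,0,0],[0,0,0]],[-0.6,[0,0,0],[0,0,0]]]'; python3 - <<'E'
from h import *
to(.5605,-.0368,.119); print(manip.get_obs()["position"])
E
```

```text
clock: 5.45
position: [0.5607, -0.0391, 0.1362]
ee_rot: [1.0, -0.001, 0.0, 0.0]
ft_force: [-1.0, -3.3, -1.1]
grip_width: 0.239
shift [-0.002 -0.029  0.214] turn [ 0.001 -0.001 -0.001] t 5.45
[ 0.56065364 -0.03910557  0.13615432]
```

```bash
python3 -m crank '[[-0.6,[0,0.015,0.05],[0,0,0]],[-0.6,[0,0,0.08],[0,0,0]],[-0.6,[0,0,0.08],[0,0,0]],[-0.6,[0,0,0.05],[0,0,0]],[-0.6,[0,0,0],[0,0,0]]]'; python3 - <<'E'
from h import *
to(.5605,-.0368,.111); print(manip.get_obs()["ft_force"])
E
```

```text
clock: 5.95
position: [0.5602, -0.0395, 0.114]
ee_rot: [1.0, -0.0, -0.0, -0.0]
ft_force: [0.9, -0.8, -5.4]
grip_width: 0.242
shift [ 0.004 -0.034  0.037] turn [-0.     0.001 -0.   ] t 5.95
[ 0.90965569 -0.80888347 -5.37491349]
```

```bash
python3 -m crank '[[-0.6,[0,0,0.03],[0,0,0]],[-0.6,[0,0,0.03],[0,0,0]],[-0.6,[0,0,0],[0,0,0]],[-0.6,[0,0,0],[0,0,0]],[-0.6,[0,0,0],[0,0,0]]]'; python3 -m crank '[[-0.6,[0,0,0.03],[0,0,0]],[-0.6,[0,0,0.03],[0,0,0]],[-0.6,[0,0,0.0],[0,0,0]],[-0.6,[0,0,0],[0,0,0]],[-0.6,[0,0,0],[0,0,0]]]'
```

```text
clock: 6.45
position: [0.5607, -0.0395, 0.112]
ee_rot: [1.0, -0.0, 0.0, 0.0]
ft_force: [-10.2, 0.3, 20.4]
grip_width: 0.24
clock: 6.95
position: [0.5629, -0.0394, 0.1106]
ee_rot: [1.0, -0.0, 0.003, 0.001]
ft_force: [-16.3, -0.9, 46.2]
grip_width: 0.239
```

```bash
python3 - <<'E'
from h import *
o,im=snap("wrist","6"); crop(im,130,100,380,340,3,"w6.png")
o,im=snap("scene","6"); crop(im,260,150,420,275,5,"s6.png")
print(o["ft_force"])
E
```

```text
[-15.38757549  -0.43704605  46.02990478]
```

View pics/w6.png

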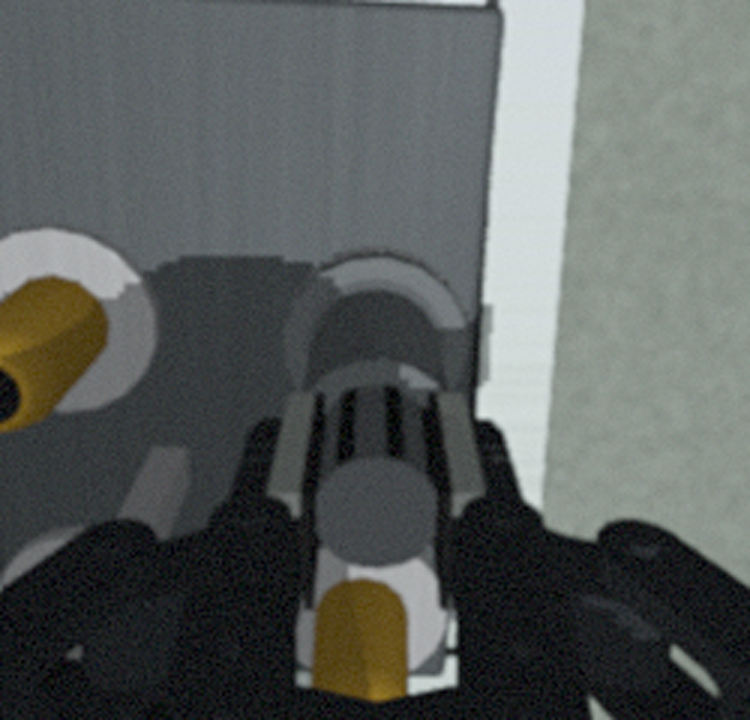

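View pics/s6.png

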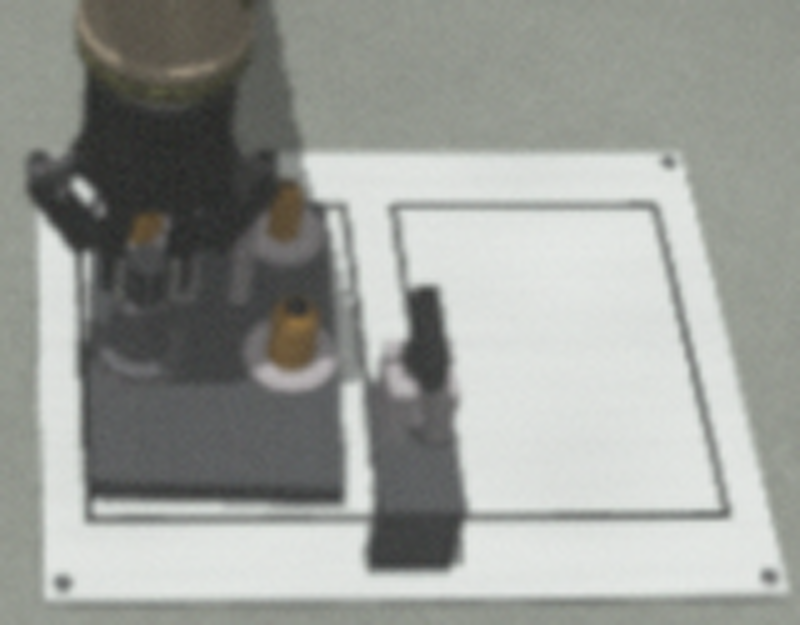

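The cap's flange sits on the shoulder at 46 N of push. I'll release it, rise, and check.

```bash
python3 -m crank '[[-0.6,[0,0,-0.05],[0,0,0]],[0.0,[0,0,0],[0,0,0]],[0.0,[0,0,0],[0,0,0]],[0.0,[0,0,0],[0,0,0]],[0.0,[0,0,0],[0,0,0]]]' 40; python3 -m crank '[[0.0,[0,0,-0.3],[0,0,0]],[0.0,[0,0,-0.5],[0,0,0]],[0.0,[0,0,-0.5],[0,0,0]],[0,[0,0,-0.3],[0,0,0]],[0,[0,0,0],[0,0,0]]]';python3 - <<'E'
from h import *
o,im=snap("wrist","7"); crop(im,50,0,400,384,2.1,"w7.png")
o,im=snap("scene","7"); crop(im,260,150,420,275,5,"s7.png")
print(manip.get_obs()["position"])
E
```

```text
clock: 7.55
position: [0.5602, -0.0396, 0.1088]
ee_rot: [1.0, -0.0, -0.0, -0.0]
ft_force: [-0.3, -0.5, -0.1]
grip_width: 0.502
clock: 8.05
position: [0.5621, -0.0396, 0.241]
ee_rot: [1.0, -0.0, 0.003, 0.0]
ft_force: [1.0, -0.1, 0.2]
grip_width: 0.497
[ 0.56046315 -0.03974271  0.23709866]
```

View pics/w7.png

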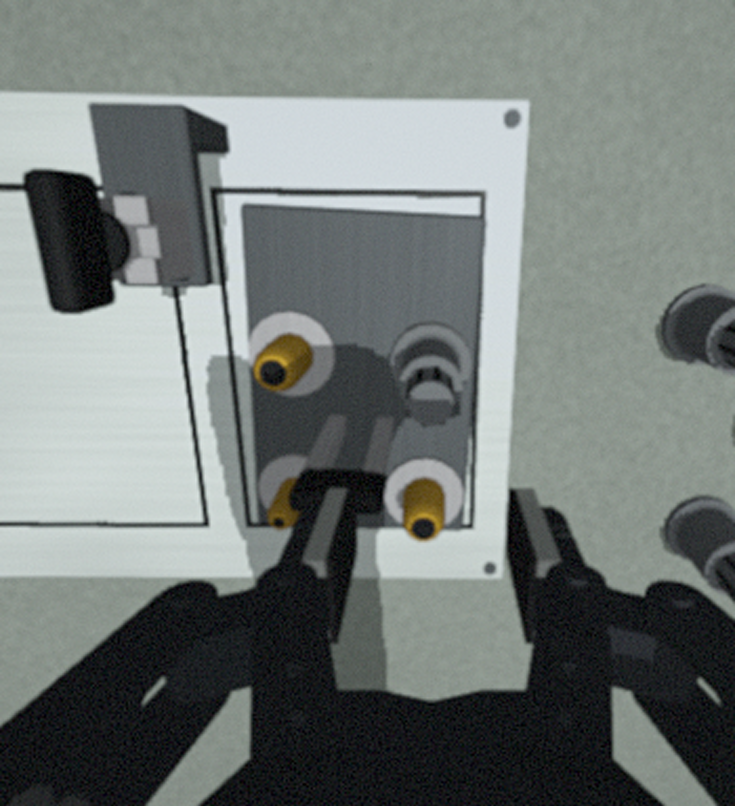

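View pics/s7.png

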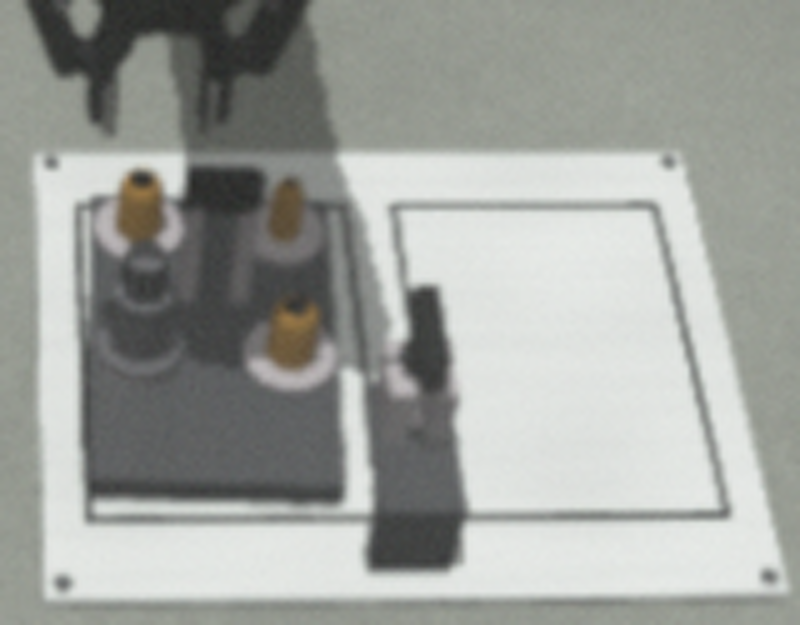

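Cap 1 is home on port 1. Next is the far small cap.

```bash
python3 -m crank '[[0.05,[0,0.55,0],[0,0,0]],[0.05,[0.02,0.6,0],[0,0,0]],[0.05,[0,0.6,0],[0,0,0]],[0.05,[0,0.6,0],[0,0,0]],[0.05,[0,0.6,0],[0,0,0]]]'; python3 -m crank '[[0.05,[0,0.6,0.2],[0,0,0]],[0.05,[0,0.3,0.2],[0,0,0]],[0.05,[0,0.05,0],[0,0,0]],[0.05,[0,0,0],[0,0,0]],[0.05,[0,0,0],[0,0,0]]]';python3 - <<'E'
from h import *
o,im=snap("wrist","8"); crop(im,60,30,360,240,2.6,"w8.png"); print(o["position"])
to(.5706,-.357,.077)
E
```

```text
clock: 8.65
position: [0.561, -0.2774, 0.2354]
ee_rot: [1.0, -0.0, -0.001, -0.0]
ft_force: [1.5, 0.4, 0.4]
grip_width: 0.525
clock: 9.15
position: [0.5626, -0.3492, 0.2056]
ee_rot: [1.0, 0.001, 0.0, -0.0]
ft_force: [-0.3, -0.2, 0.1]
grip_width: 0.525
[ 0.56261236 -0.34922668  0.20556919]
shift [0.096 0.099 1.613] turn [-0.001 -0.001  0.002] t 9.2
```

View pics/w8.png

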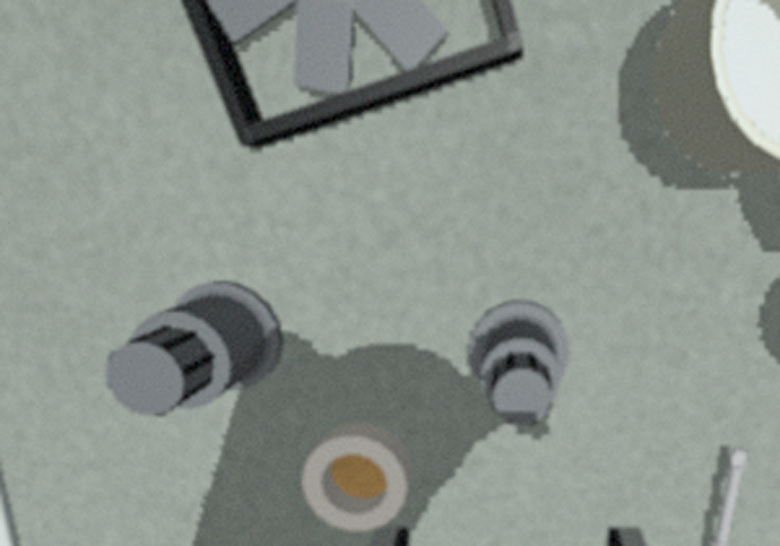

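```bash
python3 - <<'E'
from h import *
c=camf("8"); p=onz(c,(260.4,181.5),.08); print(p, onz(c,(116.5,175.4),.08)); to(p[0]-.001,p[1],.078)
E
```

```text
[ 0.57197053 -0.35421624  0.08      ] [ 0.57772606 -0.21656108  0.08      ]
shift [0.101 0.064 1.6  ] turn [-0.001 -0.001  0.002] t 9.2
```

```bash
python3 -m crank '[[0.05,[0.1,0.064,0.2],[0,0,0]],[0.05,[0,0,0.4],[0,0,0]],[0.05,[0,0,0.4],[0,0,0]],[0.05,[0,0,0.4],[0,0,0]],[0.05,[0,0,0.18],[0,0,0]]]' 50;python3 -m crank '[[-0.6,[0,0,0],[0,0,0]],[-0.6,[0,0,0],[0,0,0]],[-0.6,[0,0,0],[0,0,0]],[-0.6,[0,0,0],[0,0,0]],[-0.6,[0,0,0],[0,0,0]]]' 50; python3 - <<'E'
from h import *
o,im=snap("wrist","9"); crop(im,150,150,360,384,3,"w9.png");print(o["position"])
E
```

```text
clock: 9.7
position: [0.5693, -0.3541, 0.0768]
ee_rot: [1.0, 0.001, -0.001, -0.001]
ft_force: [-1.1, 0.0, -0.3]
grip_width: 0.53
clock: 10.2
position: [0.5702, -0.3565, 0.0801]
ee_rot: [1.0, -0.0, 0.001, 0.0]
ft_force: [-0.2, -0.2, 0.6]
grip_width: 0.237
[ 0.57024431 -0.35652359  0.08014076]
```

View pics/w9.png

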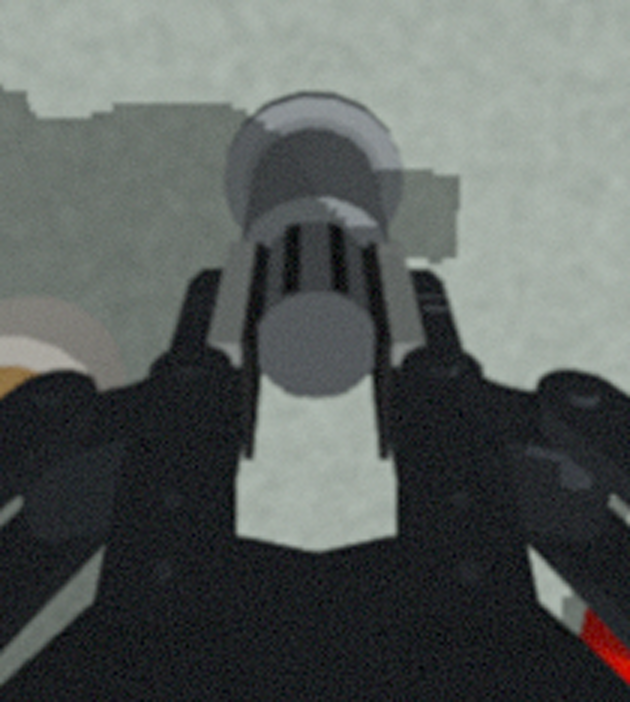

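```bash
python3 -m crank '[[-0.6,[0,0,-0.3],[0,0,0]],[-0.6,[0,0,-0.5],[0,0,0]],[-0.6,[0,0,-0.5],[0,0,0]],[-0.6,[0,-0.1,-0.5],[0,0,0]],[-0.6,[-0.1,-0.3,-0.35],[0,0,0]]]' 50; python3 -m crank '[[-0.6,[-0.13,-0.55,0],[0,0,0]],[-0.6,[-0.13,-0.55,0],[0,0,0]],[-0.6,[-0.13,-0.55,0],[0,0,0]],[-0.6,[-0.13,-0.55,0],[0,0,0]],[-0.6,[-0.13,-0.55,0],[0,0,0]]]'; python3 - <<'E'
from h import *
print(onz(camf("9"),(316/3+150,344/3+150),.08)-np.load("pics/wrist_9.npy")[:3])
to(.472,.052,.25)
E
```

```text
clock: 10.75
position: [0.5621, -0.3261, 0.2541]
ee_rot: [1.0, -0.002, 0.001, 0.001]
ft_force: [-0.5, -0.2, -1.4]
grip_width: 0.236
clock: 11.25
position: [0.5093, -0.1026, 0.2515]
ee_rot: [1.0, -0.0, 0.0, 0.0]
ft_force: [1.2, -0.1, -0.5]
grip_width: 0.237
[ 6.86857789e-04 -1.57462790e-05 -1.40760305e-04]
shift [-0.468 -1.932  0.017] turn [ 0.001 -0.001 -0.001] t 11.25
```

```bash
python3 -m crank '[[-0.6,[-0.13,-0.55,0],[0,0,0]],[-0.6,[-0.13,-0.55,0],[0,0,0]],[-0.6,[-0.13,-0.55,0],[0,0,0]],[-0.6,[-0.08,-0.28,0],[0,0,0]],[-0.6,[0,0,0],[0,0,0]]]'; python3 - <<'E'
from h import *
o,im=snap("wrist","10"); crop(im,150,80,400,330,3,"w10.png"); print(o["position"])
E
```

```text
clock: 11.75
position: [0.4717, 0.054, 0.2518]
ee_rot: [1.0, 0.003, 0.001, -0.0]
ft_force: [0.7, -1.2, -0.4]
grip_width: 0.24
[0.47166833 0.0540471  0.25179437]
```

View pics/w10.png

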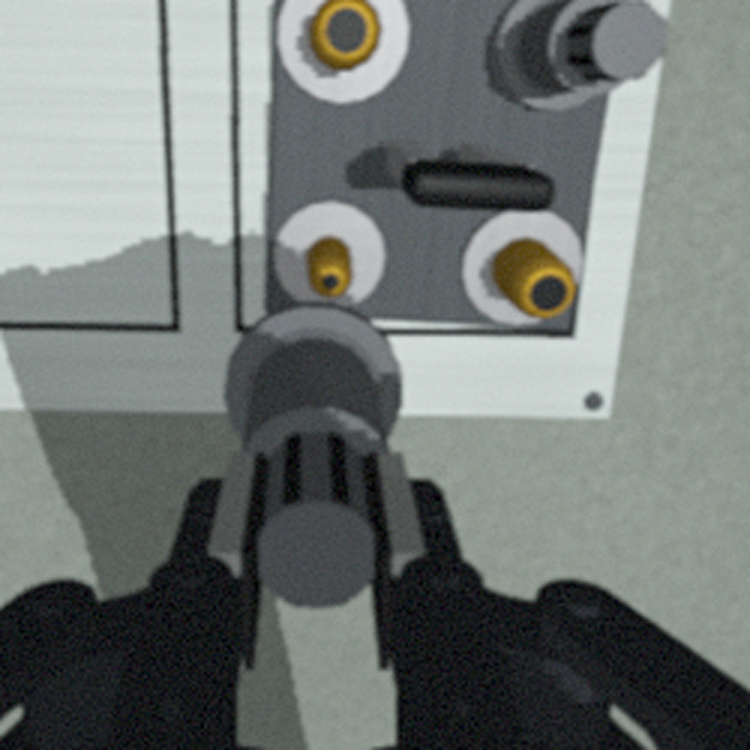

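```bash
python3 - <<'E'
from h import *
c=camf("10"); q=lambda x,y:(x/3+150,y/3+80)
print("p2 top",onz(c,q(330,282),.073),"disc",onz(c,q(330,254),.033)); print("p3",onz(c,q(548,293),.073),onz(c,q(522,267),.033)); print("p0",onz(c,q(346,30),.073),onz(c,q(344,38),.033))
print("cap",onz(c,q(317,553),.252)-np.load("pics/wrist_10.npy")[:3])
print(manip.get_obs()["position"])
E
```

```text
p2 top [0.47449996 0.04832036 0.073     ] disc [0.4764544 0.0476137 0.033    ]
p3 [ 0.47050809 -0.03671489  0.073     ] [ 0.47107175 -0.03640795  0.033     ]
p0 [0.56590954 0.0437759  0.073     ] [0.5644889  0.04305958 0.033     ]
cap [ 0.00112675 -0.00018653  0.00020563]
[0.47222185 0.05161904 0.25159182]
```

```bash
python3 - <<'E'
from h import *
o,im=snap("wrist","11"); print(o["position"],manip.get_obs()["position"]); crop(im,225,130,315,200,8,"w11.png"); 
E
```

```text
[0.47222185 0.05161904 0.25159182] [0.47256127 0.05006321 0.2514141 ]
```

View pics/w11.png

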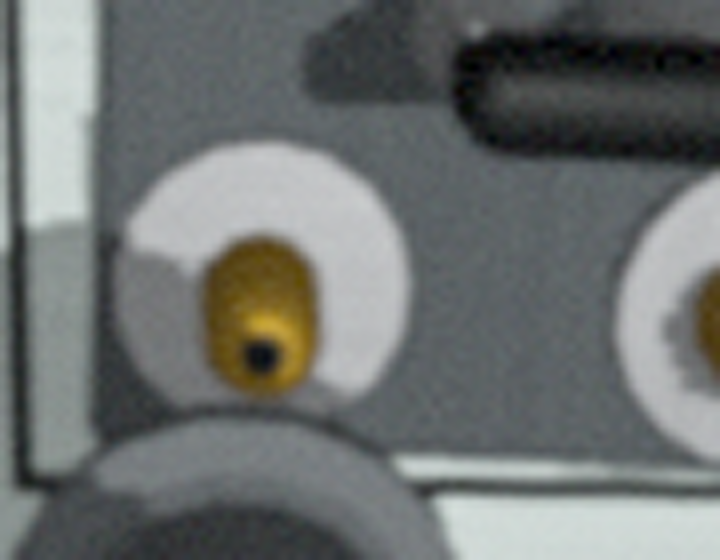

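```bash
python3 - <<'E'
from h import *
c=camf("11")
for y in (.0516,.0508):
    print(onz(c,(257.75,174.4),.073),onz(c,(257.75,165.6),.033))
    break
print(manip.get_obs()["position"])
E
python3 -m crank '[[-0.6,[0,0,0.2],[0,0,0]],[-0.6,[0,0,0.4],[0,0,0]],[-0.6,[0,0,0.4],[0,0,0]],[-0.6,[0,0,0],[0,0,0]],[-0.6,[0,0,0],[0,0,0]]]'; python3 - <<'E'
from h import *
print(manip.get_obs()["position"])
o,im=snap("wrist","12"); print(manip.get_obs()["position"]);crop(im,130,80,380,330,3,"w12.png")
E
```

```text
[0.47455649 0.0484011  0.073     ] [0.47572693 0.04797576 0.033     ]
[0.47256127 0.05006321 0.2514141 ]
clock: 12.35
position: [0.4728, 0.0493, 0.1717]
ee_rot: [1.0, -0.001, -0.0, -0.0]
ft_force: [-0.6, -0.1, 0.4]
grip_width: 0.235
[0.47278007 0.04932035 0.17165101]
[0.47336834 0.04960404 0.17248054]
```

View pics/w12.png

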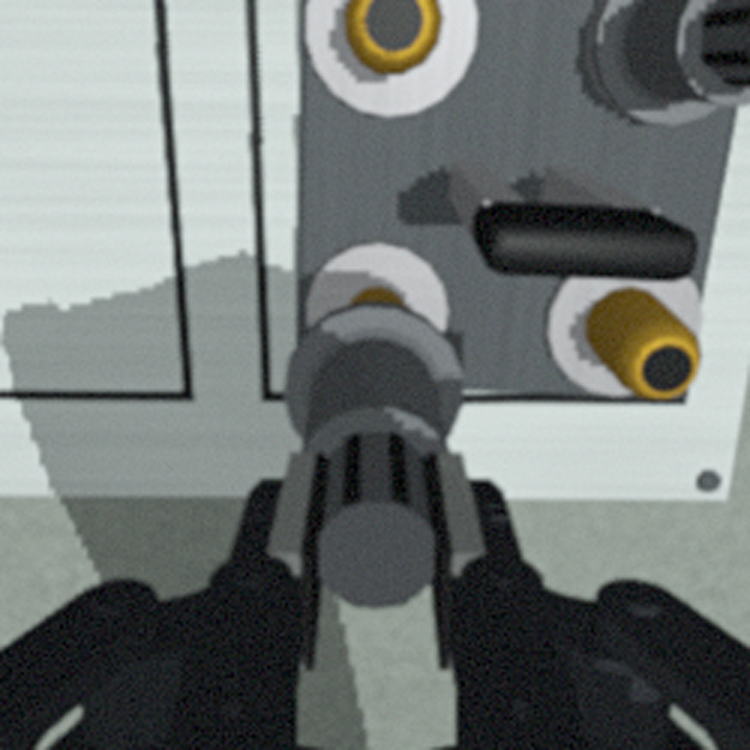

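```bash
python3 -m crank '[[-0.6,[0.01,0,0.2],[0,0,0]],[-0.6,[0,0,0.2],[0,0,0]],[-0.6,[0,0,0.2],[0,0,0]],[-0.6,[0,0,0.0],[0,0,0]],[-0.6,[0,0,0],[0,0,0]]]'; python3 -m crank '[[-0.6,[0,0,0.04],[0,0,0]],[-0.6,[0,0,0.04],[0,0,0]],[-0.6,[0,0,0.04],[0,0,0]],[-0.6,[0,0,0],[0,0,0]],[-0.6,[0,0,0],[0,0,0]]]'
```

```text
clock: 12.9
position: [0.474, 0.0498, 0.1245]
ee_rot: [1.0, -0.001, 0.001, 0.0]
ft_force: [-0.0, -1.5, -1.5]
grip_width: 0.237
clock: 13.4
position: [0.4743, 0.05, 0.1154]
ee_rot: [1.0, -0.0, 0.001, 0.0]
ft_force: [-5.2, -3.3, 15.5]
grip_width: 0.241
```

```bash
python3 -m crank '[[-0.6,[-0.01,0.01,0.03],[0,0,0]],[-0.6,[0,0,0.03],[0,0,0]],[-0.6,[0,0,0],[0,0,0]],[-0.6,[0,0,0],[0,0,0]],[-0.6,[0,0,0],[0,0,0]]]'; python3 -m crank '[[-0.6,[0,0,0.03],[0,0,0]],[-0.6,[0,0,0],[0,0,0]],[-0.6,[0,0,0],[0,0,0]],[-0.6,[0,0,0],[0,0,0]],[-0.6,[0,0,0],[0,0,0]]]'
```

```text
clock: 13.9
position: [0.4769, 0.0501, 0.1132]
ee_rot: [1.0, -0.0, 0.005, -0.0]
ft_force: [-0.1, -2.6, 29.5]
grip_width: 0.238
clock: 14.4
position: [0.4782, 0.0502, 0.1117]
ee_rot: [1.0, -0.001, 0.007, -0.0]
ft_force: [0.5, -1.4, 32.3]
grip_width: 0.24
```

```bash
python3 - <<'E'
from h import *
o,im=snap("wrist","13"); crop(im,130,80,380,330,3,"w13.png");print(o["position"])
o,im=snap("scene","13"); crop(im,260,150,420,275,5,"s13.png")
E
```

```text
[0.47821417 0.05023106 0.11171716]
```

View pics/w13.png

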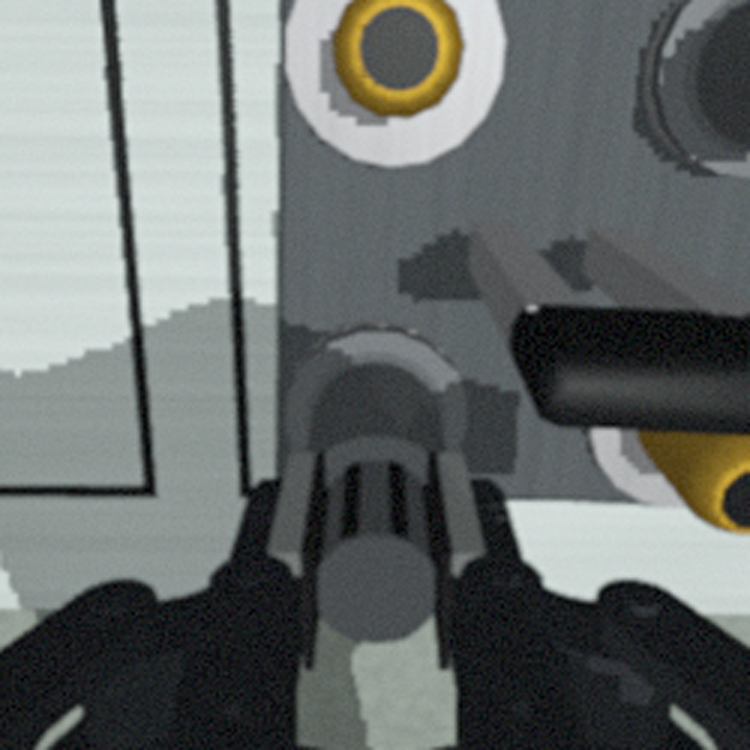

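View pics/s13.png

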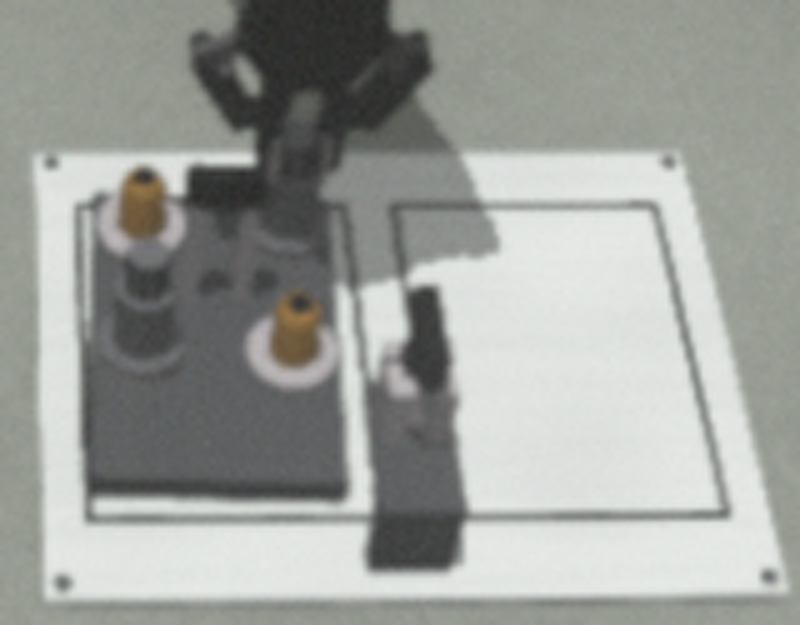

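The cap top has shifted in the pads, from (378,553) to (375,588) in the crop, so it may be slightly tilted. I'll release and inspect.

```bash
python3 -m crank '[[-0.6,[0,0,-0.03],[0,0,0]],[0.0,[0,0,0],[0,0,0]],[0.0,[0,0,0],[0,0,0]],[0.0,[0,0,0],[0,0,0]],[0.0,[0,0,0],[0,0,0]]]' 50; python3 -m crank '[[0.0,[0,0,-0.3],[0,0,0]],[0.0,[0,0,-0.3],[0,0,0]],[0.0,[0,0,0],[0,0,0]],[0,[0,0,0],[0,0,0]],[0,[0,0,0],[0,0,0]]]';python3 - <<'E'
from h import *
print(manip.get_obs()["position"])
o,im=snap("wrist","14"); crop(im,130,80,380,330,3,"w14.png")
o,im=snap("scene","14"); crop(im,260,150,420,275,5,"s14.png")
E
```

```text
clock: 15.0
position: [0.4721, 0.0495, 0.1083]
ee_rot: [1.0, -0.0, -0.0, -0.0]
ft_force: [0.1, -0.1, 0.2]
grip_width: 0.499
clock: 15.5
position: [0.472, 0.0493, 0.1558]
ee_rot: [1.0, -0.0, -0.001, 0.0]
ft_force: [-0.5, 0.5, -0.4]
grip_width: 0.501
[0.47195559 0.04926657 0.15578699]
```

View pics/w14.png

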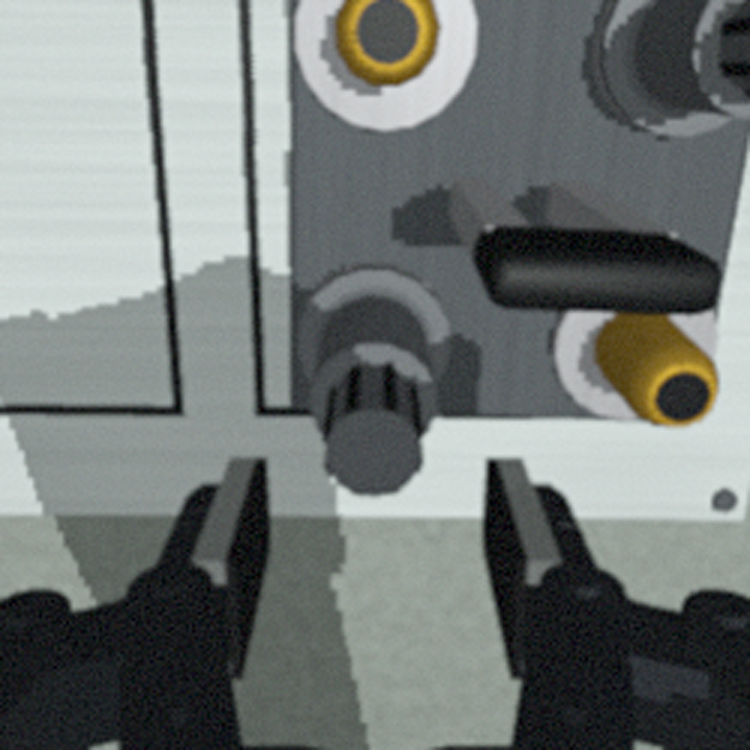

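View pics/s14.png

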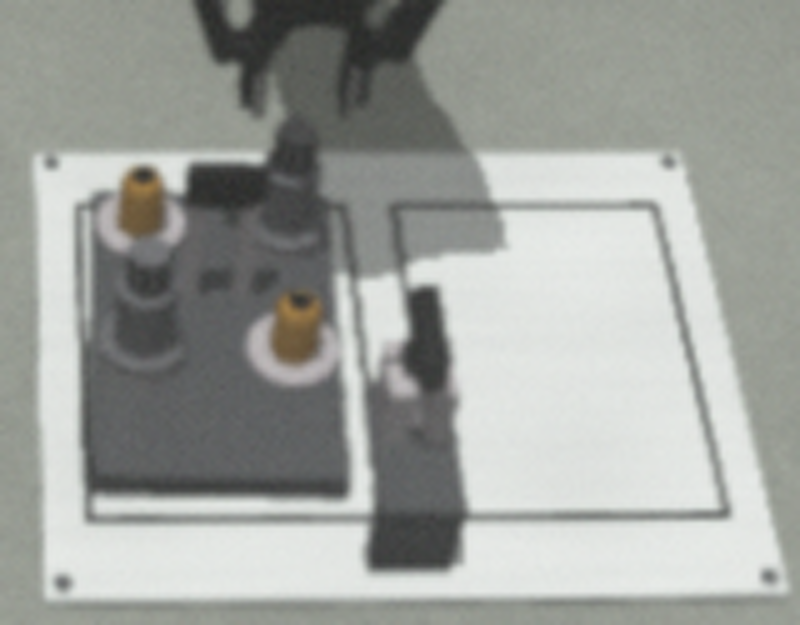

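```bash
python3 - <<'E'
from h import *
c=camf("14"); q=lambda x,y:(x/3+130,y/3+80)
a=onz(c,q(373,452),.113); print("top",a, onz(c,q(373,452),.121))
print("flange far edge (z .039)",onz(c,q(374,268),.039),"at home centre = -0.024 x")
print("flange L/R",onz(c,q(300,340),.037),onz(c,q(450,340),.037))
print("p0 disc",onz(c,q(386,38),.033),"p3 top",onz(c,q(683,395),.073),"p0top",onz(c,q(387,30),.073))
cc=a.copy()
for x in (.470,.474,.478):
  b=np.array([x,a[1],.033]); 
  print(x,[(np.round((proj(c,b+np.array(d))[0]-[130,80])*3)) for d in ((0,0,.08),(0.024,0,.006),(0.0165,0,.052),(-0.0,0.024,.006),(0,-.024,.006))])
E
```

```text
top [0.47073023 0.04985915 0.113     ] [0.47484218 0.04984053 0.121     ]
flange far edge (z .039) [0.4953823  0.04965679 0.039     ] at home centre = -0.024 x
flange L/R [0.47132996 0.0732425  0.037     ] [0.4713061 0.0254671 0.037    ]
p0 disc [0.56149803 0.04617801 0.033     ] p3 top [ 0.46773275 -0.03574454  0.073     ] p0top [0.56218752 0.04648894 0.073     ]
0.47 [array([373., 455.]), array([373., 272.]), array([373., 346.]), array([298., 346.]), array([449., 346.])]
0.474 [array([373., 439.]), array([373., 260.]), array([373., 331.]), array([297., 334.]), array([450., 334.])]
0.478 [array([373., 423.]), array([373., 247.]), array([373., 316.]), array([297., 322.]), array([450., 322.])]
```

The small cap is home: its base and top agree with the port 2 position. Next is the near large cap.

```bash
python3 -m crank '[[0.2,[0,0,-0.5],[0,0,0]],[0.2,[0,0.1,-0.45],[0,0,0]],[0.2,[-0.1,0.55,0],[0,0,0]],[0.2,[-0.1,0.6,0],[0,0,0]],[0.2,[-0.1,0.6,0],[0,0,0]]]'; python3 -m crank '[[0.2,[-0.1,0.6,0],[0,0,0]],[0.2,[-0.08,0.6,0.2],[0,0,0]],[0.2,[-0.06,0.5,0.2],[0,0,0]],[0.2,[0,0,0],[0,0,0]],[0.2,[0,0,0],[0,0,0]]]';python3 - <<'E'
from h import *
o,im=snap("wrist","15"); crop(im,130,80,380,330,3,"w15.png"); print(o["position"],manip.get_obs()["position"])
E
```

```text
clock: 16.1
position: [0.4478, -0.1, 0.2324]
ee_rot: [1.0, 0.0, -0.0, 0.0]
ft_force: [1.3, -0.6, -0.4]
grip_width: 0.602
clock: 16.6
position: [0.4286, -0.2339, 0.2]
ee_rot: [1.0, -0.001, -0.001, -0.001]
ft_force: [0.6, 1.0, 0.3]
grip_width: 0.596
[ 0.42863789 -0.2339417   0.19995641] [ 0.42936403 -0.23290503  0.20057016]
```

View pics/w15.png

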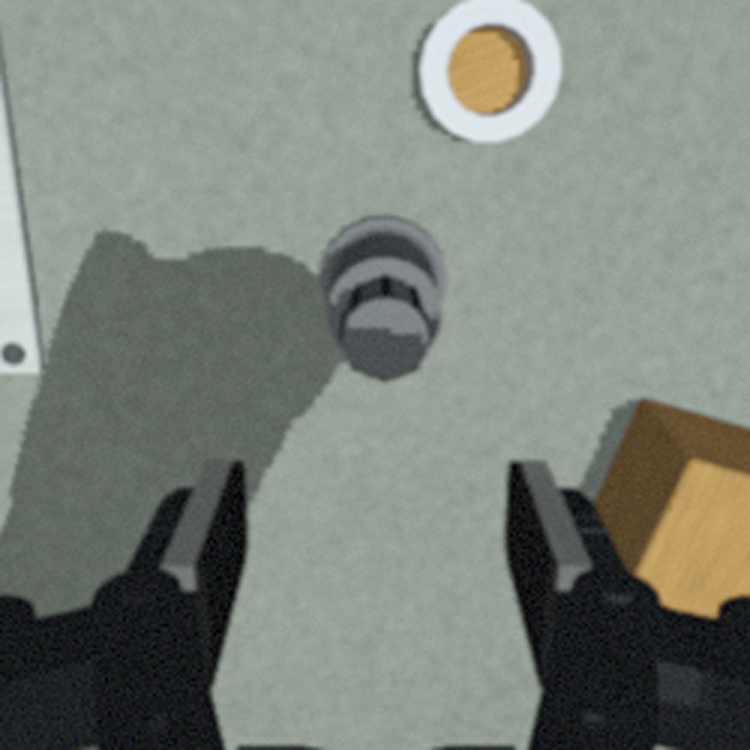

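```bash
python3 - <<'E'
from h import *
c=camf("15"); p=onz(c,(386/3+130,337/3+80),.08); print(p); to(p[0]-.0007,p[1],.08)
E
```

```text
[ 0.42856592 -0.23719171  0.08      ]
shift [-0.018  0.055  1.507] turn [-0.001  0.001 -0.   ] t 16.65
```

```bash
python3 -m crank '[[0.2,[-0.02,0.05,0.2],[0,0,0]],[0.2,[0,0,0.4],[0,0,0]],[0.2,[0,0,0.4],[0,0,0]],[0.2,[0,0,0.4],[0,0,0]],[0.2,[0,0,0.1],[0,0,0]]]' 60;python3 -m crank '[[-0.5,[0,0,0],[0,0,0]],[-0.5,[0,0,0],[0,0,0]],[-0.5,[0,0,0],[0,0,0]],[-0.5,[0,0,0],[0,0,0]],[-0.5,[0,0,0],[0,0,0]]]' 60; python3 - <<'E'
from h import *
o,im=snap("wrist","16"); crop(im,150,150,360,384,3,"w16.png");print(o["position"])
E
```

```text
clock: 17.15
position: [0.4267, -0.2354, 0.0785]
ee_rot: [1.0, 0.001, -0.002, -0.001]
ft_force: [-0.5, 0.2, 0.2]
grip_width: 0.599
clock: 17.65
position: [0.4286, -0.238, 0.0823]
ee_rot: [1.0, -0.0, 0.001, 0.001]
ft_force: [0.3, 1.2, 6.7]
grip_width: 0.303
[ 0.42862232 -0.23799093  0.08231063]
```

View pics/w16.png

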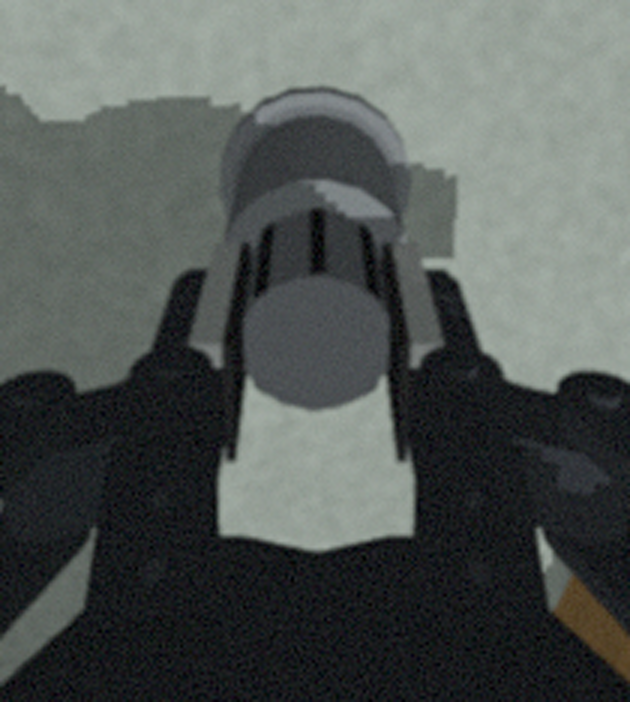

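```bash
python3 -m crank '[[-0.5,[0,0,-0.3],[0,0,0]],[-0.5,[0,0,-0.5],[0,0,0]],[-0.5,[0,0,-0.5],[0,0,0]],[-0.5,[0,-0.1,-0.5],[0,0,0]],[-0.5,[0.1,-0.4,-0.3],[0,0,0]]]' 60; python3 -m crank '[[-0.5,[0.13,-0.55,0],[0,0,0]],[-0.5,[0.13,-0.55,0],[0,0,0]],[-0.5,[0.12,-0.55,0],[0,0,0]],[-0.5,[0,-0.36,0],[0,0,0]],[-0.5,[0,0,0],[0,0,0]]]'; python3 -m crank '[[-0.5,[0,0,0.2],[0,0,0]],[-0.5,[0,0,0.4],[0,0,0]],[-0.5,[0,0,0],[0,0,0]],[-0.5,[0,0,0],[0,0,0]],[-0.5,[0,0,0],[0,0,0]]]'; python3 - <<'E'
from h import *
print(onz(camf("16"),(317/3+150,341/3+150),.08)-np.load("pics/wrist_16.npy")[:3])
o,im=snap("wrist","17"); crop(im,100,50,360,300,3,"w17.png"); print(o["position"],manip.get_obs()["position"])
E
```

```text
clock: 18.2
position: [0.4353, -0.2004, 0.2523]
ee_rot: [1.0, -0.003, 0.001, 0.001]
ft_force: [1.0, 0.2, -1.0]
grip_width: 0.303
clock: 18.7
position: [0.4662, -0.0324, 0.2494]
ee_rot: [1.0, 0.003, 0.0, -0.0]
ft_force: [0.6, 0.3, -0.7]
grip_width: 0.306
clock: 19.2
position: [0.4669, -0.0372, 0.2025]
ee_rot: [1.0, -0.001, 0.001, 0.0]
ft_force: [0.5, -0.5, -0.1]
grip_width: 0.307
[-0.00015127 -0.00020105 -0.00231063]
[ 0.46687547 -0.03719369  0.20252067] [ 0.46693033 -0.03711167  0.20252198]
```

View pics/w17.png

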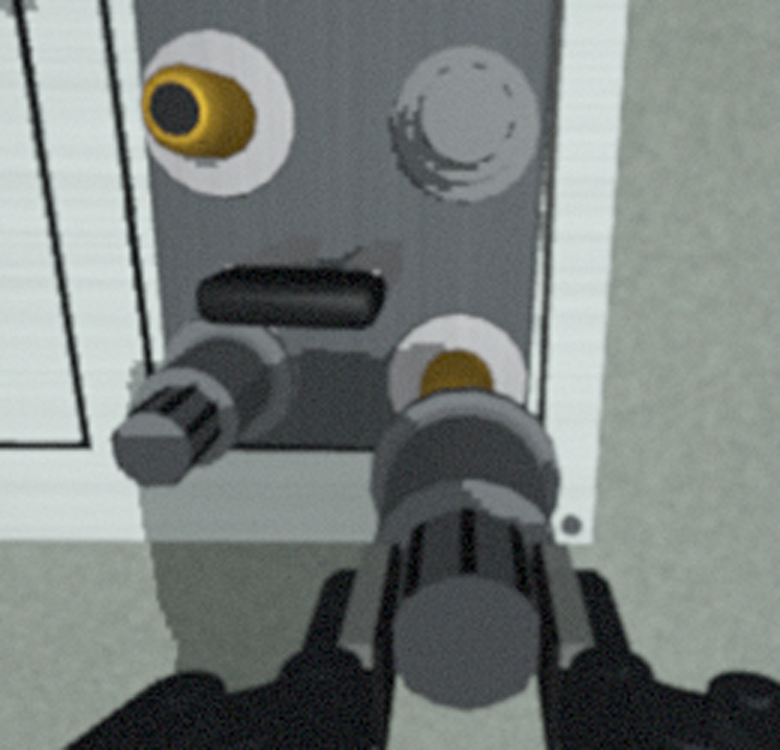

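```bash
python3 - <<'E'
from h import *
c=camf("17"); q=lambda x,y:(x/3+100,y/3+50)
L=onz(c,q(388,388),.033);Rr=onz(c,q(527,388),.033);r=(L[1]-Rr[1])/2; f=onz(c,q(457,314),.033)
print("p3",r,(L[1]+Rr[1])/2,f[0]-r)
L=onz(c,q(148,113),.033);Rr=onz(c,q(294,113),.033);r=(L[1]-Rr[1])/2; f=onz(c,q(212,30),.033);n=onz(c,q(220,197),.033)
print("p0",r,(L[1]+Rr[1])/2,(f[0]+n[0])/2, "top",onz(c,q(176,107),.073))
print("spigot L/R",onz(c,q(421,378),.055),onz(c,q(493,378),.055))
print("flange L/R of held",onz(c,q(372,480),.1236),onz(c,q(558,480),.1236))
to(.467,-.037,.123)
E
```

```text
p3 0.026350232427138028 -0.034324406992963845 0.4679095365602121
p0 0.024658791740596066 0.04544057176958333 0.5618561876561885 top [0.56260146 0.0470282  0.073     ]
spigot L/R [ 0.4759244  -0.02179884  0.055     ] [ 0.47590067 -0.04692885  0.055     ]
flange L/R of held [ 0.46605699 -0.01187226  0.1236    ] [ 0.46600316 -0.06231971  0.1236    ]
shift [-0.001 -0.002  0.994] turn [ 0.    -0.003 -0.001] t 19.25
```

```bash
python3 -m crank '[[-0.5,[0.013,-0.033,0.2],[0,0,0]],[-0.5,[0,0,0.25],[0,0,0]],[-0.5,[0,0,0.25],[0,0,0]],[-0.5,[0,0,0.1],[0,0,0]],[-0.5,[0,0,0],[0,0,0]]]'; python3 -m crank '[[-0.5,[0,0,0.04],[0,0,0]],[-0.5,[0,0,0.04],[0,0,0]],[-0.5,[0,0,0.04],[0,0,0]],[-0.5,[0,0,0],[0,0,0]],[-0.5,[0,0,0],[0,0,0]]]'
```

```text
clock: 19.75
position: [0.4677, -0.0342, 0.1373]
ee_rot: [1.0, -0.0, 0.0, -0.0]
ft_force: [2.6, 0.5, 0.1]
grip_width: 0.304
clock: 20.25
position: [0.4673, -0.0343, 0.1275]
ee_rot: [1.0, -0.0, 0.0, 0.0]
ft_force: [2.9, 0.5, -1.3]
grip_width: 0.305
```

```bash
python3 -m crank '[[-0.5,[0,0,0.06],[0,0,0]],[-0.5,[0,0,0.06],[0,0,0]],[-0.5,[-0.01,0,0.03],[0,0,0]],[-0.5,[0,0,0],[0,0,0]],[-0.5,[0,0,0],[0,0,0]]]'; python3 -m crank '[[-0.5,[0,0,0.03],[0,0,0]],[-0.5,[-0.01,0,0.03],[0,0,0]],[-0.5,[0,0,0],[0,0,0]],[-0.5,[0,0,0],[0,0,0]],[-0.5,[0,0,0],[0,0,0]]]'
```

```text
clock: 20.75
position: [0.468, -0.0341, 0.1178]
ee_rot: [1.0, -0.0, 0.002, 0.0]
ft_force: [-4.4, 1.7, 25.9]
grip_width: 0.301
clock: 21.25
position: [0.4693, -0.0341, 0.1165]
ee_rot: [1.0, -0.0, 0.004, 0.001]
ft_force: [-13.3, 1.7, 61.3]
grip_width: 0.304
```

```bash
python3 -m crank '[[-0.5,[0,0,-0.08],[0,0,0]],[0.0,[0,0,0],[0,0,0]],[0.2,[0,0,0],[0,0,0]],[0.2,[0,0,0],[0,0,0]],[0.2,[0,0,0],[0,0,0]]]' 60; python3 -m crank '[[0.2,[0,0,-0.3],[0,0,0]],[0.2,[0,0,-0.5],[0,0,0]],[0.2,[0,0,-0.5],[0,0,0]],[0.2,[0,0,-0.3],[0,0,0]],[0.2,[0,0,0],[0,0,0]]]';python3 - <<'E'
from h import *
print(manip.get_obs()["position"])
o,im=snap("wrist","18"); crop(im,130,60,380,310,3,"w18.png")
o,im=snap("scene","18"); crop(im,260,150,420,275,5,"s18.png")
E
```

```text
clock: 21.75
position: [0.4651, -0.0343, 0.1163]
ee_rot: [1.0, -0.0, -0.001, -0.0]
ft_force: [-0.5, -0.4, 0.5]
grip_width: 0.602
clock: 22.25
position: [0.4671, -0.0342, 0.2482]
ee_rot: [1.0, -0.0, 0.003, 0.0]
ft_force: [0.2, 0.4, 0.4]
grip_width: 0.599
[ 0.46712143 -0.03424055  0.24816068]
```

View pics/w18.png

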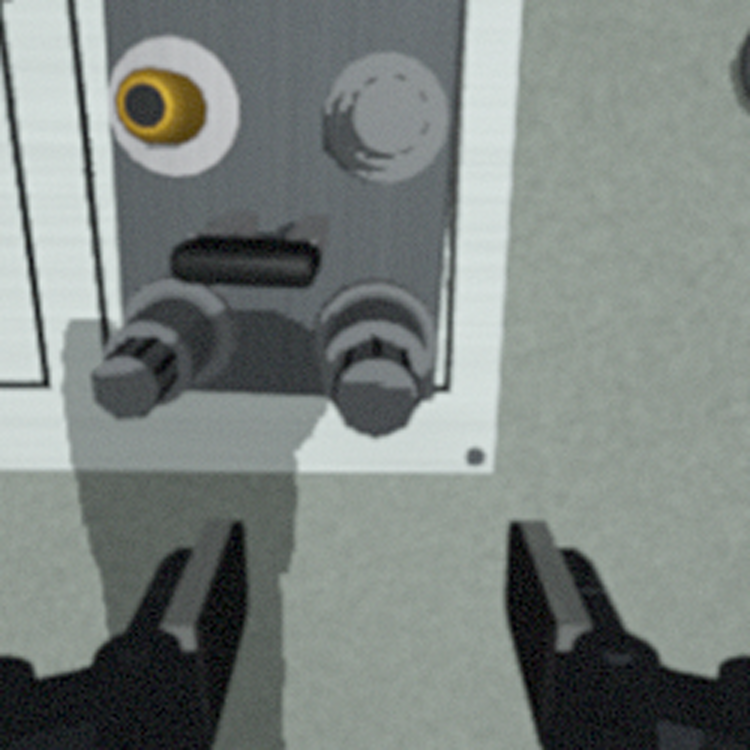

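View pics/s18.png

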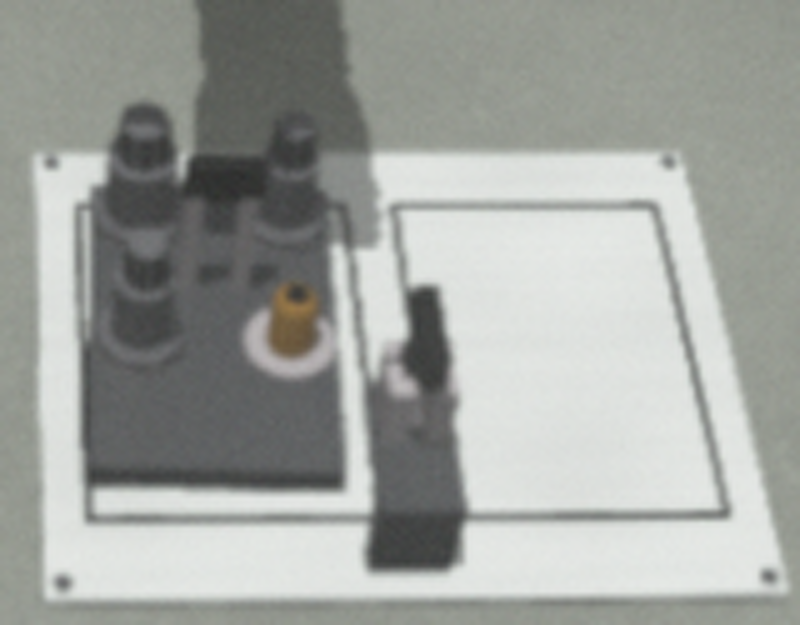

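Three caps are home. Now the last one, the far large cap.

```bash
python3 -m crank '[[0.2,[0.3,0.45,0],[0,0,0]],[0.2,[0.3,0.5,0],[0,0,0]],[0.2,[0.3,0.5,0],[0,0,0]],[0.2,[0.3,0.5,0.1],[0,0,0]],[0.2,[0.15,0.28,0.2],[0,0,0]]]'; python3 -m crank '[[0.2,[0,0,0.2],[0,0,0]],[0.2,[0,0,0],[0,0,0]],[0.2,[0,0,0],[0,0,0]],[0.2,[0,0,0],[0,0,0]],[0.2,[0,0,0],[0,0,0]]]';python3 - <<'E'
from h import *
o,im=snap("wrist","19"); crop(im,130,80,380,330,3,"w19.png"); print(o["position"],manip.get_obs()["position"])
E
```

```text
clock: 22.85
position: [0.5741, -0.2165, 0.2191]
ee_rot: [1.0, -0.002, -0.001, 0.0]
ft_force: [-0.9, -0.0, -0.3]
grip_width: 0.602
clock: 23.35
position: [0.5738, -0.2122, 0.206]
ee_rot: [1.0, 0.0, 0.001, 0.0]
ft_force: [0.8, 0.5, 0.6]
grip_width: 0.601
[ 0.57379192 -0.21220726  0.20600918] [ 0.57377608 -0.2123594   0.20598714]
```

View pics/w19.png

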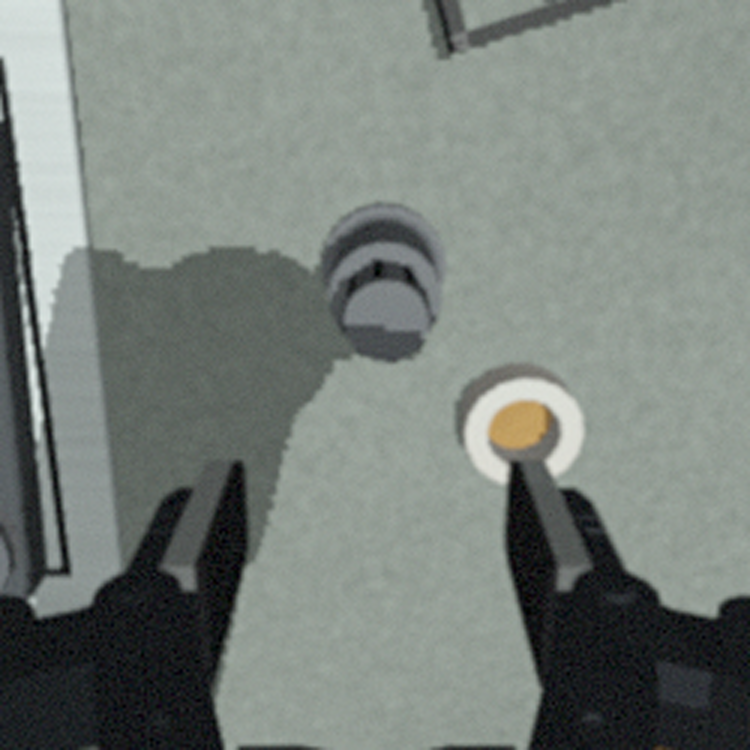

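```bash
python3 - <<'E'
from h import *
c=camf("19"); p=onz(c,(388/3+130,318/3+80),.08); print(p); to(p[0],p[1],.081)
E
```

```text
[ 0.57854902 -0.21640743  0.08      ]
shift [0.058 0.05  1.562] turn [ 0.001 -0.002 -0.   ] t 23.4
```

```bash
python3 -m crank '[[0.2,[0.055,0.05,0.2],[0,0,0]],[0.2,[0,0,0.4],[0,0,0]],[0.2,[0,0,0.4],[0,0,0]],[0.2,[0,0,0.4],[0,0,0]],[0.2,[0,0,0.14],[0,0,0]]]' 60;python3 -m crank '[[-0.5,[0,0,0],[0,0,0]],[-0.5,[0,0,0],[0,0,0]],[-0.5,[0,0,0],[0,0,0]],[-0.5,[0,0,0],[0,0,0]],[-0.5,[0,0,0],[0,0,0]]]' 60; python3 - <<'E'
from h import *
o,im=snap("wrist","20"); crop(im,150,150,360,384,3,"w20.png");print(o["position"])
E
```

```text
clock: 23.9
position: [0.5759, -0.2163, 0.0777]
ee_rot: [1.0, -0.0, -0.002, -0.001]
ft_force: [-0.7, 0.0, 0.0]
grip_width: 0.601
clock: 24.4
position: [0.5783, -0.2169, 0.0827]
ee_rot: [1.0, -0.0, 0.001, 0.0]
ft_force: [0.0, 0.2, -1.2]
grip_width: 0.301
[ 0.57834615 -0.21685486  0.08273907]
```

View pics/w20.png

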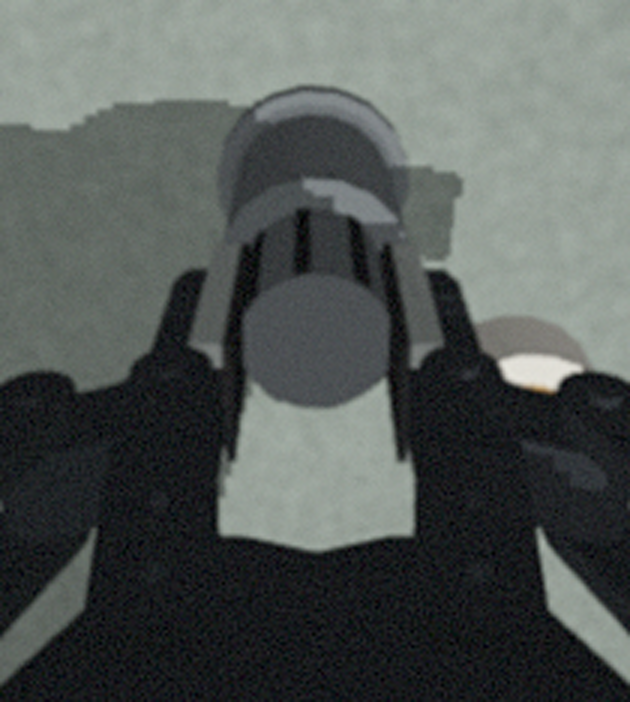

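```bash
python3 -m crank '[[-0.5,[0,0,-0.3],[0,0,0]],[-0.5,[0,0,-0.5],[0,0,0]],[-0.5,[0,0,-0.5],[0,0,0]],[-0.5,[0,-0.1,-0.5],[0,0,0]],[-0.5,[0,-0.4,-0.3],[0,0,0]]]' 60; python3 -m crank '[[-0.5,[-0.05,-0.55,0],[0,0,0]],[-0.5,[-0.05,-0.55,0],[0,0,0]],[-0.5,[-0.05,-0.55,0],[0,0,0]],[-0.5,[-0.05,-0.55,0],[0,0,0]],[-0.5,[0,-0.5,0],[0,0,0]]]'; python3 -m crank '[[-0.5,[0,-0.09,0],[0,0,0]],[-0.5,[0,0,0.2],[0,0,0]],[-0.5,[0,0,0.4],[0,0,0]],[-0.5,[0,0,0],[0,0,0]],[-0.5,[0,0,0],[0,0,0]]]'; python3 - <<'E'
from h import *
o,im=snap("wrist","21"); crop(im,130,50,390,300,3,"w21.png"); print(o["position"],manip.get_obs()["position"])
E
```

```text
clock: 24.95
position: [0.5781, -0.1803, 0.2534]
ee_rot: [1.0, -0.003, 0.002, 0.002]
ft_force: [1.1, 1.1, -0.8]
grip_width: 0.305
clock: 25.45
position: [0.5614, 0.0415, 0.2504]
ee_rot: [1.0, 0.0, 0.0, 0.0]
ft_force: [1.9, -0.9, -0.3]
grip_width: 0.298
clock: 25.95
position: [0.562, 0.0461, 0.2023]
ee_rot: [1.0, -0.001, -0.0, 0.0]
ft_force: [-0.8, 0.2, -0.0]
grip_width: 0.31
[0.56200033 0.04608548 0.20225642] [0.56259838 0.04623968 0.20313458]
```

View pics/w21.png

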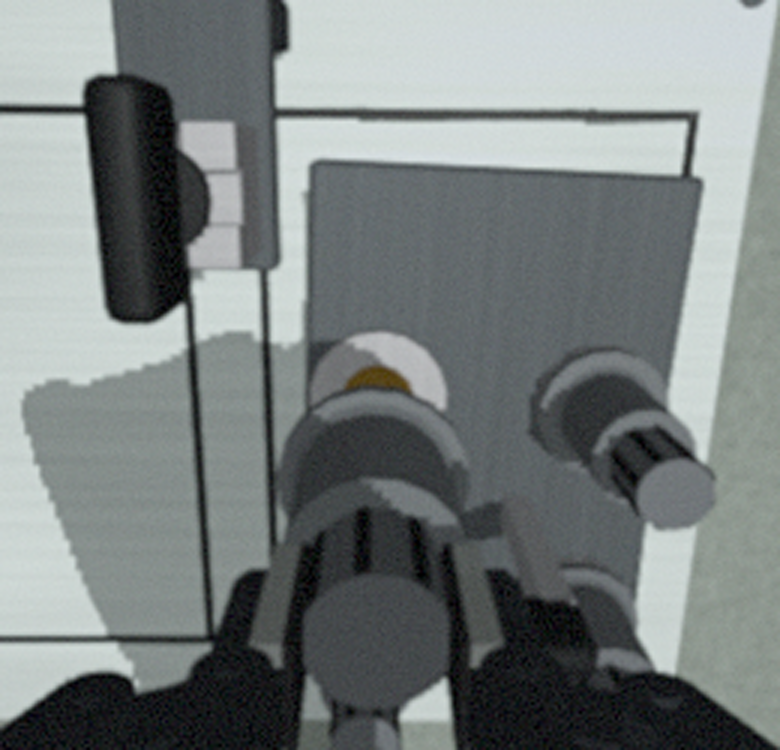

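```bash
python3 - <<'E'
from h import *
c=camf("21"); q=lambda x,y:(x/3+130,y/3+50)
L=onz(c,q(311,405),.033);Rr=onz(c,q(447,405),.033);r=(L[1]-Rr[1])/2; f=onz(c,q(380,332),.033)
print("p0",r,(L[1]+Rr[1])/2,f[0]-.0263)
print("spigot L/R",onz(c,q(344,388),.058),onz(c,q(411,388),.058))
print("flange L/R of held",onz(c,q(282,480),.1236),onz(c,q(468,480),.1236), onz(c,q(376,642),.2025))
to(.562,.046,.123)
E
```

```text
p0 0.025943627543065378 0.044623260993302674 0.5559969788284517
spigot L/R [0.56799352 0.05688713 0.058     ] [0.56797158 0.033691   0.058     ]
flange L/R of held [0.56109018 0.07138929 0.1236    ] [0.56103943 0.02100778 0.1236    ] [0.56335742 0.04607079 0.2025    ]
shift [-0.009  0.003  1.002] turn [ 0.    -0.001 -0.001] t 26.0
```

```bash
python3 - <<'E'
from h import *
c=camf("18"); q=lambda x,y:(x/3+130,y/3+60)
print(onz(c,q(175,106),.033),onz(c,q(146,106),.073))
f=onz(c,q(172,36),.033);n=onz(c,q(178,176),.033);print(f,n)
E
```

```text
[0.55754954 0.04483048 0.033     ] [0.55652718 0.04556413 0.073     ]
[0.58283573 0.04388579 0.033     ] [0.53082833 0.04580611 0.033     ]
```

```bash
python3 -m crank '[[-0.5,[-0.073,0.018,0],[0,0,0]],[-0.5,[0,0,0.25],[0,0,0]],[-0.5,[0,0,0.2],[0,0,0]],[-0.5,[0,0,0.0],[0,0,0]],[-0.5,[0,0,0],[0,0,0]]]'; python3 - <<'E'
from h import *
o,im=snap("wrist","22"); crop(im,130,100,390,350,3,"w22.png"); print(o["position"],manip.get_obs()["position"])
E
```

```text
clock: 26.5
position: [0.5565, 0.045, 0.167]
ee_rot: [1.0, -0.0, 0.001, 0.0]
ft_force: [-0.6, -0.9, -0.6]
grip_width: 0.302
[0.55649347 0.0450054  0.16698064] [0.55678528 0.04510797 0.16729045]
```

View pics/w22.png

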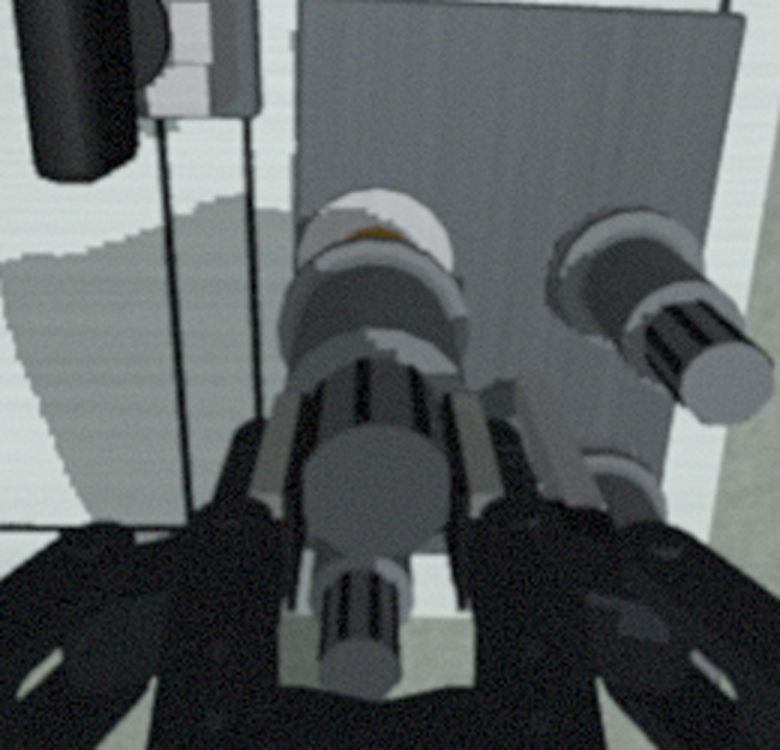

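```bash
python3 -m crank '[[-0.5,[0,0,0.2],[0,0,0]],[-0.5,[0,0,0.15],[0,0,0]],[-0.5,[0,0,0.12],[0,0,0]],[-0.5,[0,0,0.0],[0,0,0]],[-0.5,[0,0,0],[0,0,0]]]'; python3 -m crank '[[-0.5,[0,0,0.06],[0,0,0]],[-0.5,[0,0,0.06],[0,0,0]],[-0.5,[0,0,0.04],[0,0,0]],[-0.5,[-0.01,0,0.03],[0,0,0]],[-0.5,[0,0,0],[0,0,0]]]'; python3 -m crank '[[-0.5,[0,0,0.03],[0,0,0]],[-0.5,[-0.01,0,0.03],[0,0,0]],[-0.5,[0,0,0],[0,0,0]],[-0.5,[0,0,0],[0,0,0]],[-0.5,[0,0,0],[0,0,0]]]'
```

```text
clock: 27.05
position: [0.5562, 0.045, 0.1283]
ee_rot: [1.0, -0.0, -0.0, 0.0]
ft_force: [0.7, -1.2, -1.2]
grip_width: 0.302
clock: 27.55
position: [0.5568, 0.0454, 0.1174]
ee_rot: [1.0, -0.0, 0.002, 0.001]
ft_force: [-14.1, -2.2, 39.6]
grip_width: 0.304
clock: 28.05
position: [0.558, 0.0456, 0.1162]
ee_rot: [1.0, -0.0, 0.004, 0.001]
ft_force: [-21.4, -4.7, 65.4]
grip_width: 0.302
```

Cap 4 has reached a stiff stop at 65 N. Release, rise and check all four.

```bash
python3 -m crank '[[-0.5,[0,0,-0.08],[0,0,0]],[0.0,[0,0,0],[0,0,0]],[0.1,[0,0,0],[0,0,0]],[0.1,[0,0,0],[0,0,0]],[0.1,[0,0,0],[0,0,0]]]' 60; python3 -m crank '[[0.1,[0,0,-0.3],[0,0,0]],[0.2,[0,0,-0.5],[0,0,0]],[0.2,[0,0,-0.5],[0,0,0]],[0.2,[0,0,-0.3],[0,0,0]],[0.2,[0,0,0],[0,0,0]]]';python3 - <<'E'
from h import *
print(manip.get_obs()["position"])
o,im=snap("wrist","23"); crop(im,50,0,400,270,2.2,"w23.png")
o,im=snap("scene","23"); crop(im,260,150,420,275,5,"s23.png")
E
```

```text
clock: 28.55
position: [0.5542, 0.0451, 0.1139]
ee_rot: [1.0, -0.0, -0.001, -0.0]
ft_force: [0.0, -0.3, -0.1]
grip_width: 0.547
clock: 29.05
position: [0.5562, 0.0455, 0.2461]
ee_rot: [1.0, -0.0, 0.003, -0.0]
ft_force: [-0.1, 0.3, 0.6]
grip_width: 0.607
[0.55615922 0.04548547 0.24608771]
```

View pics/w23.png

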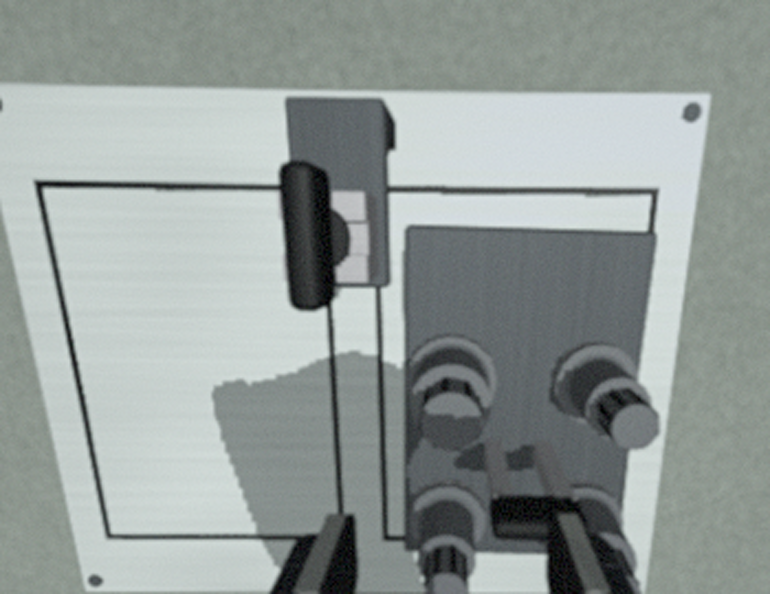

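View pics/s23.png

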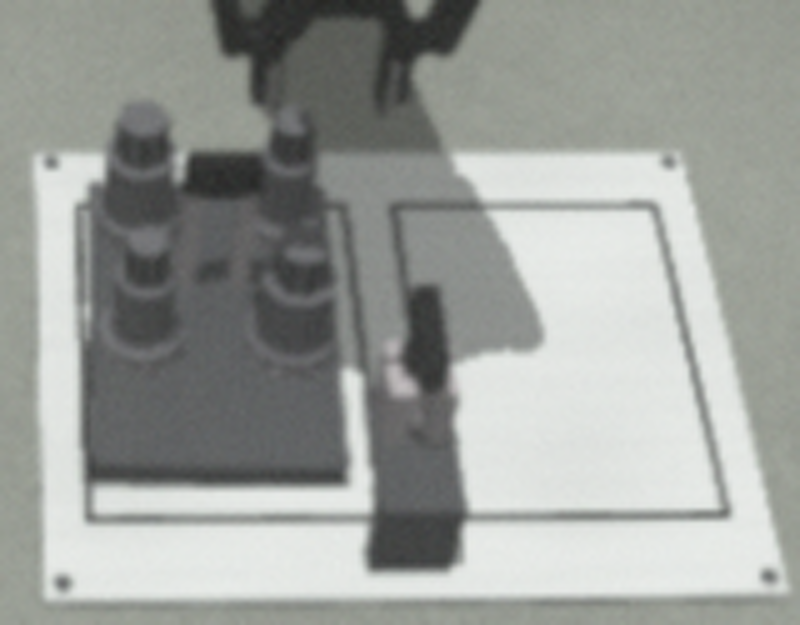

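All four caps look home. Now to hover over the T-bar and measure it.

```bash
python3 -m crank '[[0.2,[0.3,-0.15,0],[0,0,0]],[0.2,[0.3,-0.2,0],[0,0,0]],[0.2,[0.3,-0.2,0],[0,0,0]],[0.2,[0,0,0],[0,0,0]],[0.2,[0,0,0],[0,0,0]]]';python3 - <<'E'
from h import *
o=manip.get_obs(); print(o["position"],o["joint_pos"])
o,im=snap("wrist","24"); crop(im,100,50,400,300,2.6,"w24.png")
print(manip.get_obs()["position"])
E
```

```text
clock: 29.65
position: [0.626, 0.0894, 0.2404]
ee_rot: [1.0, 0.0, -0.002, -0.0]
ft_force: [-0.1, -0.3, 0.2]
grip_width: 0.599
[0.62603923 0.08936677 0.24040002] [ 0.18052197  0.40632847 -0.52424376  1.43270779  0.20264678  1.35988447
 -1.92177985]
[0.62593653 0.08875478 0.24100338]
```

View pics/w24.png

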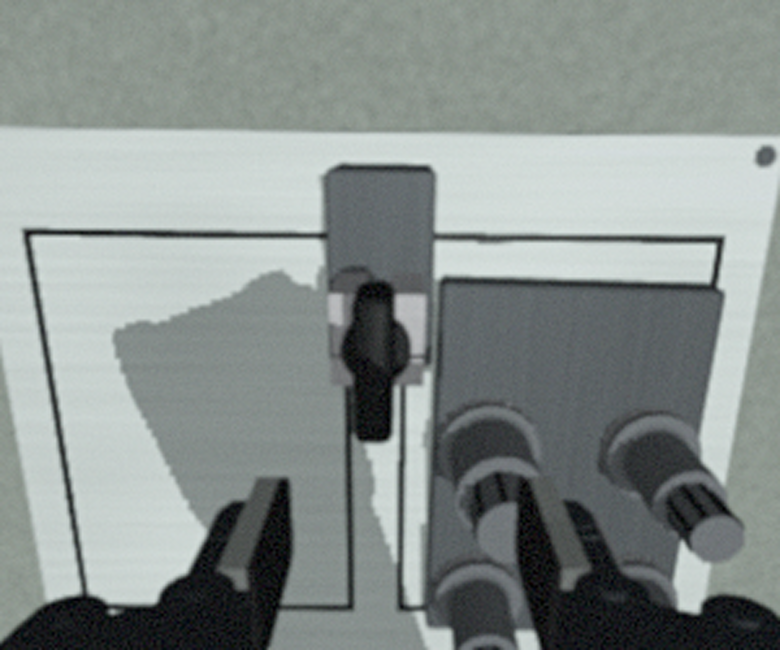

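```bash
python3 - <<'E'
from h import *
c=camf("24"); q=lambda x,y:(x/2.6+100,y/2.6+50)
n=onz(c,q(373,439),.149); print("near end",n,"far@top",onz(c,q(376,284),.149),"far@bot",onz(c,q(376,284),.121))
print("mid disc", onz(c,q(376,347),.121))
print("plate screw",onz(c,q(765,156),.008))
E
python3 -m crank '[[0.2,[0,0,0],[0,0,0.1]],[0.2,[0,0,0],[0,0,0]],[0.2,[0,0,0],[0,0,0]],[0.2,[0,0,0],[0,0,0]],[0.2,[0,0,0],[0,0,0]]]';python3 - <<'E'
from h import *
o=manip.get_obs(); print(o["position"],o["joint_pos"])
E
```

```text
near end [0.61111468 0.09957223 0.149     ] far@top [0.66406149 0.0979336  0.149     ] far@bot [0.65810682 0.09902861 0.121     ]
mid disc [0.63484093 0.0993075  0.121     ]
plate screw [ 0.69712877 -0.0866263   0.008     ]
clock: 30.2
position: [0.6265, 0.0888, 0.2426]
ee_rot: [0.999, -0.039, 0.0, 0.0]
ft_force: [0.1, -0.2, 0.5]
grip_width: 0.604
[0.62654322 0.08880495 0.24263086] [ 0.17281795  0.4014214  -0.5122903   1.43203583  0.19742799  1.35928465
 -1.99604216]
```

Clockwise turning drives joint 7 negative, and it is already at -2.0 of a ±2.6 range. I'll turn the tool half a turn the other way first, which gives the same grasp.

```bash
for i in 1 2 3 4; do python3 -m crank '[[0.2,[0,0,0],[0,0,-0.19]],[0.2,[0,0,0],[0,0,-0.19]],[0.2,[0,0,0],[0,0,-0.19]],[0.2,[0,0,0],[0,0,-0.19]],[0.2,[0,0,0],[0,0,-0.19]]]' >/dev/null; done; python3 -m crank '[[0.2,[0,0,0],[0,0,-0.19]],[0.2,[0,0,0],[0,0,-0.11]],[0.2,[0,0,0],[0,0,0]],[0.2,[0,0,0],[0,0,0]],[0.2,[0,0,0],[0,0,0]]]';python3 - <<'E'
from h import *
o=manip.get_obs(); print(o["joint_pos"]); to(.6365,.099,.24,np.pi)
o,im=snap("wrist","25"); crop(im,100,0,400,300,2,"w25.png"); print(o["position"])
E
```

```text
clock: 32.7
position: [0.6267, 0.089, 0.2426]
ee_rot: [0.001, 1.0, -0.0, 0.0]
ft_force: [-0.5, 0.1, 0.2]
grip_width: 0.602
[ 0.52262097  0.5692505  -1.06506234  1.41234314  0.49552253  1.44555234
  1.03411264]
shift [-0.123  0.126  0.033] turn [-0.     0.    -0.003] t 32.7
[0.62666271 0.08897814 0.24264002]
```

View pics/w25.png

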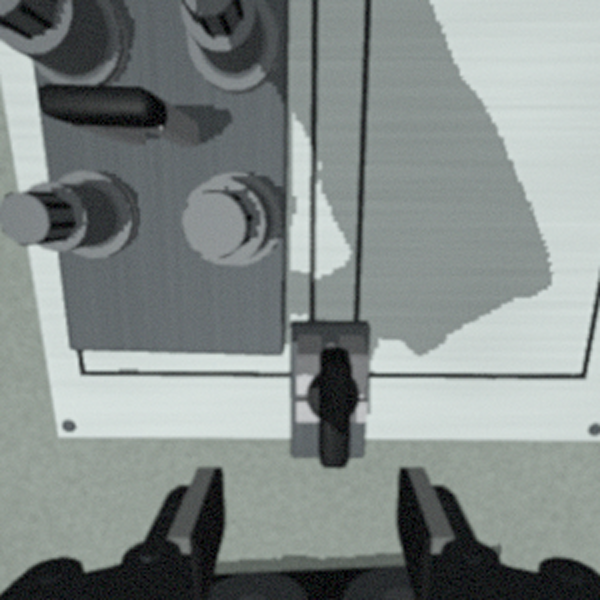

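```bash
python3 - <<'E'
from h import *
c=camf("25"); q=lambda x,y:(x/2+100,y/2)
print("far end",onz(c,q(334,467),.149),"near end",onz(c,q(334,348),.149))
print("p0 cap top",onz(c,q(214,225),.113), "p1 cap",onz(c,q(24,218),.113))
to(.636,.0985,.146,np.pi)
E
```

```text
far end [0.65824296 0.09990406 0.149     ] near end [0.60286301 0.09924203 0.149     ]
p0 cap top [0.55496582 0.04592326 0.113     ] p1 cap [ 0.55210005 -0.03886686  0.113     ]
shift [-0.116  0.119  1.208] turn [-0.     0.    -0.003] t 32.75
```

```bash
python3 -m crank '[[-0.2,[-0.098,0.128,0.2],[0,0,0]],[-0.2,[0,0,0.3],[0,0,0]],[-0.2,[0,0,0.3],[0,0,0]],[-0.2,[0,0,0],[0,0,0]],[-0.2,[0,0,0],[0,0,0]]]' 60;python3 - <<'E'
from h import *
o=manip.get_obs(); to(.6345,.0992,.146,np.pi)
o,im=snap("wrist","26"); crop(im,100,50,400,384,2,"w26.png"); print(o["position"])
E
```

```text
clock: 33.25
position: [0.6345, 0.0993, 0.1791]
ee_rot: [0.001, 1.0, -0.0, -0.0]
ft_force: [0.2, -0.1, 0.5]
grip_width: 0.399
shift [ 0.    -0.001  0.414] turn [-0.    -0.    -0.001] t 33.25
[0.6345233  0.09930627 0.17914104]
```

View pics/w26.png

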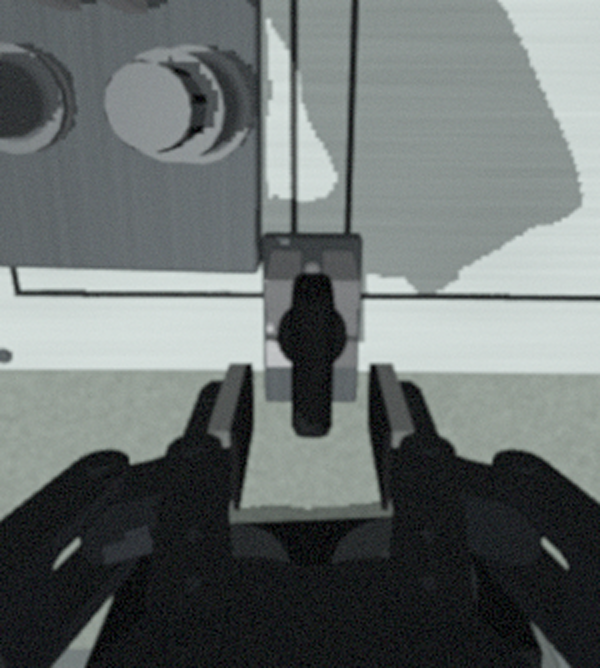

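```bash
python3 - <<'E'
from h import *
c=camf("26"); print(onz(c,(313/2+100,436/2+50),.149))
E
python3 -m crank '[[-0.2,[0,0,0.2],[0,0,0]],[-0.2,[0,0,0.2],[0,0,0]],[-0.2,[0,0,0],[0,0,0]],[-0.2,[0,0,0],[0,0,0]],[-0.2,[0,0,0],[0,0,0]]]' 60;python3 -m crank '[[-0.9,[0,0,0],[0,0,0]],[-0.9,[0,0,0],[0,0,0]],[-0.9,[0,0,0],[0,0,0]],[-0.9,[0,0,0],[0,0,0]],[-0.9,[0,0,0],[0,0,0]]]' 60
```

```text
[0.6582242  0.10051314 0.149     ]
clock: 33.8
position: [0.6347, 0.0995, 0.1471]
ee_rot: [0.0, 1.0, 0.0, 0.0]
ft_force: [-0.6, -0.4, -0.6]
grip_width: 0.401
clock: 34.3
position: [0.6348, 0.0996, 0.1473]
ee_rot: [0.0, 1.0, 0.0, 0.0]
ft_force: [-0.2, 1.1, 5.5]
grip_width: 0.151
```

```bash
python3 -m crank '[[-0.9,[0,0,-0.15],[0,0,0]],[-0.9,[0,0,-0.15],[0,0,0]],[-0.9,[0,0,-0.13],[0,0,0]],[-0.9,[0,0,0],[0,0,0]],[-0.9,[0,0,0],[0,0,0]]]' 80
```

```text
clock: 34.8
position: [0.6344, 0.0993, 0.1803]
ee_rot: [0.0, 1.0, 0.0, -0.0]
ft_force: [4.1, 3.5, -9.4]
grip_width: 0.15
```

```bash
python3 -m crank '[[-0.9,[0,0,-0.02],[0,0,0]],[-0.9,[0,0,-0.01],[0,0,0]],[-0.9,[0,0,0],[0,0,0]],[-0.9,[0,0,0],[0,0,0]],[-0.9,[0,0,0],[0,0,0]]]'
```

```text
clock: 35.3
position: [0.6344, 0.0994, 0.1823]
ee_rot: [0.0, 1.0, 0.0, -0.0]
ft_force: [4.4, 3.4, -9.7]
grip_width: 0.145
```

```bash
python3 -m crank '[[-0.9,[0,0,0],[0,0,0.1]],[-0.9,[0,0,0],[0,0,0.15]],[-0.9,[0,0,0],[0,0,0.15]],[-0.9,[0,0,0],[0,0,0.15]],[-0.9,[0,0,0],[0,0,0]]]'; python3 - <<'E'
from h import *
o=manip.get_obs();print(o["torque"],o["ft_force"])
E
```

```text
clock: 35.8
position: [0.6344, 0.0991, 0.1825]
ee_rot: [0.216, 0.976, -0.0, -0.0]
ft_force: [3.7, 2.9, -10.2]
grip_width: 0.146
[ 0.69956576 -1.0288916  -0.06626556] [  3.66393848   2.86607387 -10.17877923]
```

```bash
python3 -m crank '[[-0.9,[0,0,0],[0,0,0.17]],[-0.9,[0,0,0],[0,0,0.17]],[-0.9,[0,0,0],[0,0,0.17]],[-0.9,[0,0,0],[0,0,0.17]],[-0.9,[0,0,0],[0,0,0.17]]]';python3 -m crank '[[-0.9,[0,0,0],[0,0,0.17]],[-0.9,[0,0,0],[0,0,0.17]],[-0.9,[0,0,0],[0,0,0.17]],[-0.9,[0,0,0],[0,0,0.09]],[-0.9,[0,0,0],[0,0,0]]]'; python3 - <<'E'
from h import *
o=manip.get_obs();print(o["torque"],R.from_quat(o["ee_rot"]).as_euler("xyz")); im=snap("wrist","27")[1]; crop(im,100,50,400,384,2,"w27.png")
E
```

```text
clock: 36.3
position: [0.634, 0.0987, 0.1824]
ee_rot: [0.523, 0.852, -0.001, -0.0]
ft_force: [2.3, 0.3, -9.7]
grip_width: 0.144
clock: 36.8
position: [0.6337, 0.0986, 0.1823]
ee_rot: [0.707, 0.708, -0.001, -0.0]
ft_force: [0.0, 0.3, -9.4]
grip_width: 0.143
[ 0.03158143 -0.15368741  0.02097352] [-3.13911088e+00  1.38717392e-03  1.57215831e+00]
```

View pics/w27.png

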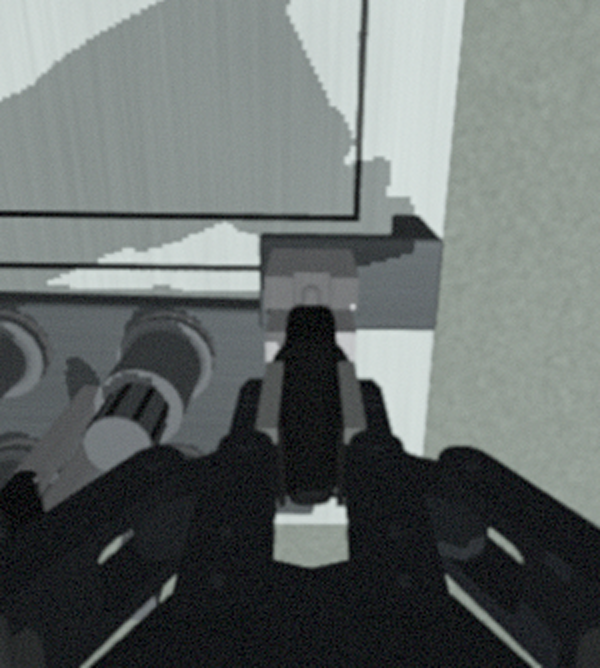

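The bar is now turned 90° across the bracket. Lowering it into the notch.

```bash
python3 -m crank '[[-0.9,[0,0,0.05],[0,0,0]],[-0.9,[0,0,0.05],[0,0,0]],[-0.9,[0,0,0],[0,0,0]],[-0.9,[0,0,0],[0,0,0]],[-0.9,[0,0,0],[0,0,0]]]'; python3 -m crank '[[-0.9,[0,0,0.02],[0,0,0]],[-0.9,[0,0,0.0],[0,0,0]],[-0.9,[0,0,0],[0,0,0]],[-0.9,[0,0,0],[0,0,0]],[-0.9,[0,0,0],[0,0,0]]]'
```

```text
clock: 37.35
position: [0.6341, 0.0989, 0.1752]
ee_rot: [0.707, 0.707, -0.001, -0.0]
ft_force: [-4.3, -2.6, -9.6]
grip_width: 0.149
clock: 37.85
position: [0.6341, 0.0989, 0.1737]
ee_rot: [0.707, 0.707, -0.001, -0.0]
ft_force: [-4.0, -2.5, -9.5]
grip_width: 0.149
```

```bash
python3 -m crank '[[-0.9,[0,0,0.02],[0,0,0]],[-0.9,[0,0,0.02],[0,0,0]],[-0.9,[0,0,0],[0,0,0]],[-0.9,[0,0,0],[0,0,0]],[-0.9,[0,0,0],[0,0,0]]]'
```

```text
clock: 38.35
position: [0.6343, 0.099, 0.1731]
ee_rot: [0.707, 0.707, -0.0, 0.001]
ft_force: [-12.3, -5.5, 10.0]
grip_width: 0.147
```

It is resting in the notch, with the force now reversed and lift about 0.026. Release.

```bash
python3 -m crank '[[-0.9,[0,0,-0.02],[0,0,0]],[-0.2,[0,0,0],[0,0,0]],[-0.2,[0,0,0],[0,0,0]],[-0.2,[0,0,0],[0,0,0]],[-0.2,[0,0,0],[0,0,0]]]' 60;python3 -m crank '[[-0.2,[0,0,-0.2],[0,0,0]],[-0.2,[0,0,-0.4],[0,0,0]],[-0.2,[0,0,-0.4],[0,0,0]],[-0.2,[0,0,0],[0,0,0]],[-0.2,[0,0,0],[0,0,0]]]'; python3 - <<'E'
from h import *
o=manip.get_obs();print(o["position"],o["joint_pos"]); o,im=snap("wrist","28"); crop(im,0,0,512,384,1.5,"w28.png")
o,im=snap("scene","28"); crop(im,260,150,420,275,5,"s28.png")
E
```

```text
clock: 38.85
position: [0.6351, 0.0997, 0.1729]
ee_rot: [0.707, 0.707, 0.001, 0.0]
ft_force: [0.3, -0.1, -0.1]
grip_width: 0.4
clock: 39.35
position: [0.635, 0.0996, 0.2539]
ee_rot: [0.707, 0.707, 0.001, 0.001]
ft_force: [-0.7, 0.1, -1.3]
grip_width: 0.394
[0.63499334 0.09955522 0.25393334] [ 0.3162143   0.4713447  -0.75837111  1.37932546  0.32233677  1.41370414
 -0.43685752]
```

View pics/w28.png

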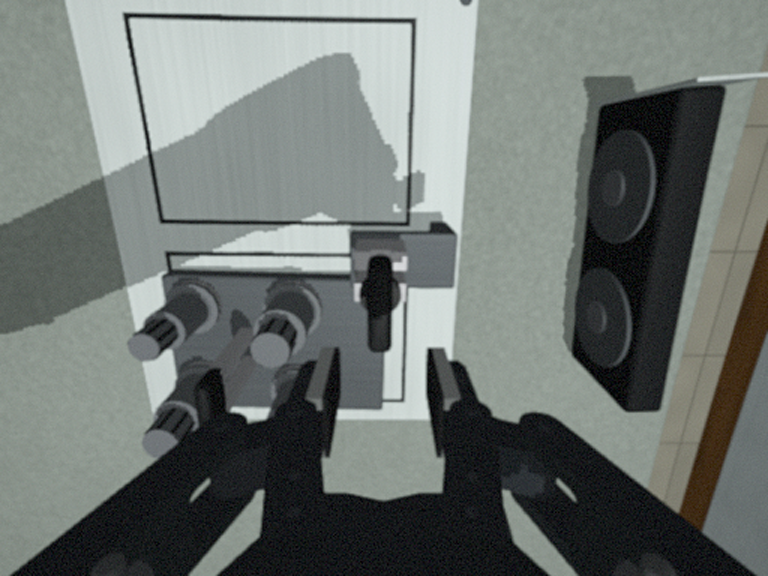

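View pics/s28.png

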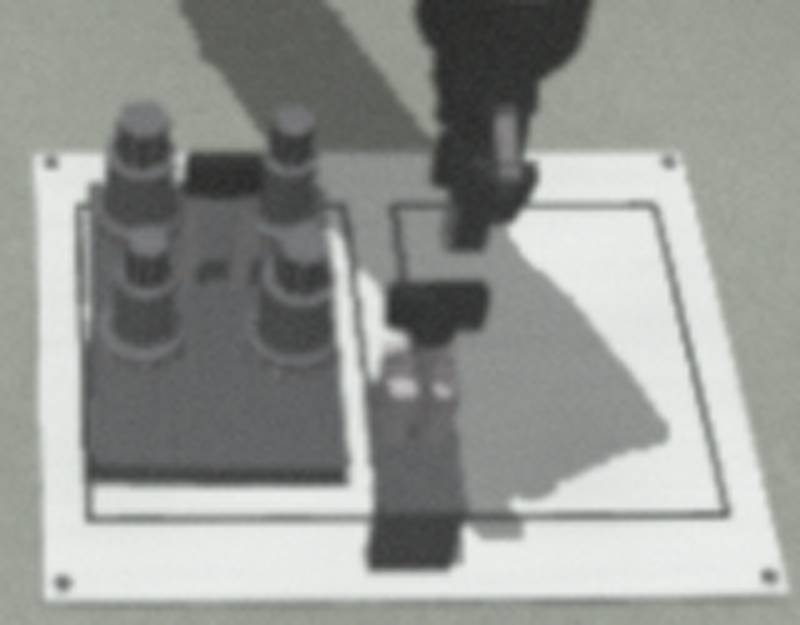

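The plunger is retracted across its notch and stays up. Now to the manifold handle; this tool yaw already puts the jaws along x.

```bash
python3 -m crank '[[-0.2,[-0.23,-0.3,0],[0,0,0]],[-0.2,[-0.23,-0.31,0],[0,0,0]],[-0.2,[-0.23,-0.31,0],[0,0,0]],[-0.2,[-0.23,-0.31,0],[0,0,0]],[-0.2,[-0.23,-0.31,0],[0,0,0]]]';python3 -m crank '[[-0.2,[0,0,0],[0,0,0]],[-0.2,[0,0,0],[0,0,0]],[-0.2,[0,0,0],[0,0,0]],[-0.2,[0,0,0],[0,0,0]],[-0.2,[0,0,0],[0,0,0]]]'; python3 - <<'E'
from h import *
o,im=snap("wrist","29"); crop(im,100,30,400,300,2.6,"w29.png"); print(o["position"])
E
```

```text
clock: 39.95
position: [0.5098, 0.0065, 0.2512]
ee_rot: [0.707, 0.707, -0.001, -0.001]
ft_force: [0.3, -0.6, 0.6]
grip_width: 0.397
clock: 40.45
position: [0.5116, 0.0081, 0.252]
ee_rot: [0.707, 0.707, 0.0, -0.0]
ft_force: [-0.6, 0.2, 0.6]
grip_width: 0.4
[0.51155734 0.00805088 0.25195866]
```

View pics/w29.png

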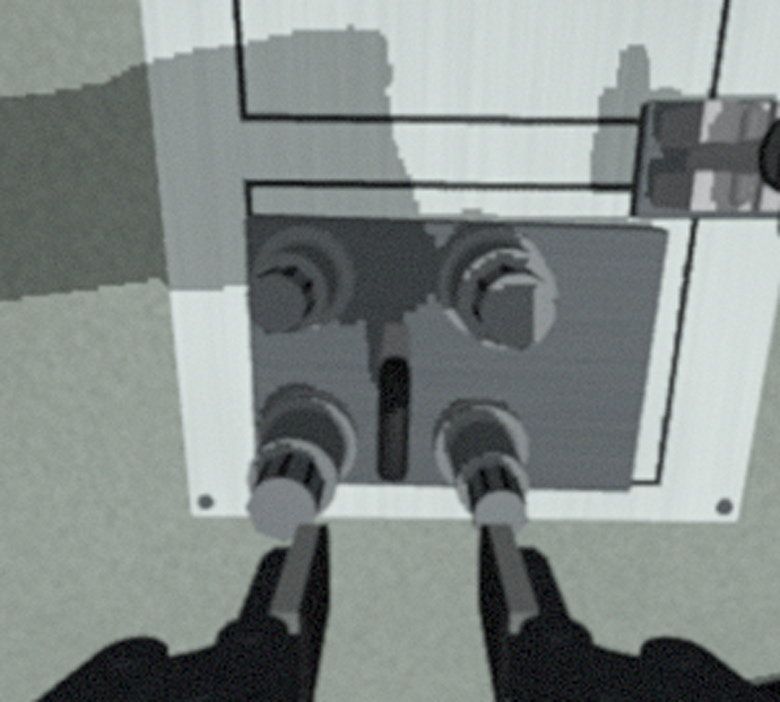

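```bash
python3 - <<'E'
from h import *
im=cv2.imread("pics/wrist_28.png"); crop(im,75,0,290,160,3.6,"w28b.png")
im=cv2.imread("pics/wrist_29.png"); crop(im,180,110,360,230,4.4,"w29b.png")
c=camf("29"); q=lambda x,y:(x/2.6+100,y/2.6+30)
print("handle -y end",onz(c,q(392,480),.134),"+y end",onz(c,q(397,358),.134))
print("foot corners",[onz(c,q(*p),.030)[:2].round(4) for p in ((245,215),(667,230),(629,490))])
E
```

```text
handle -y end [ 0.50819457 -0.01469204  0.134     ] +y end [0.51016672 0.03238063 0.134     ]
foot corners [array([0.437 , 0.0768]), array([0.6385, 0.07  ]), array([ 0.6348, -0.066 ])]
```

View pics/w28b.png

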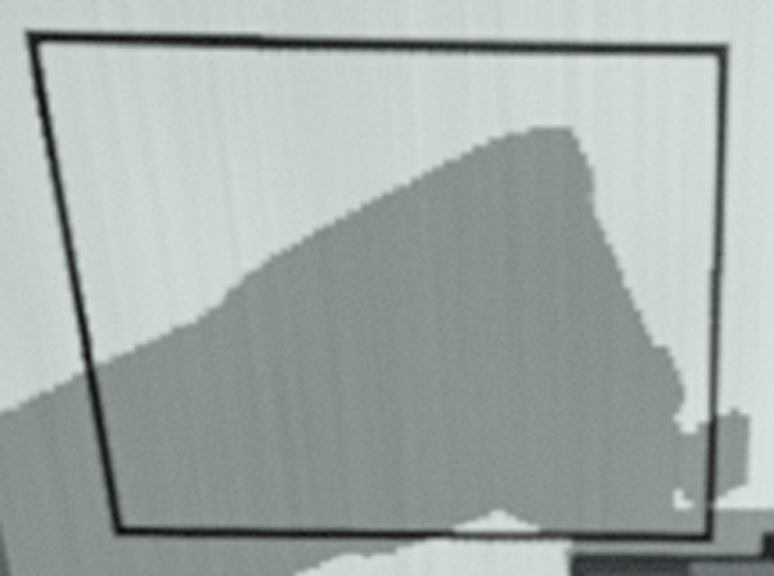

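View pics/w29b.png

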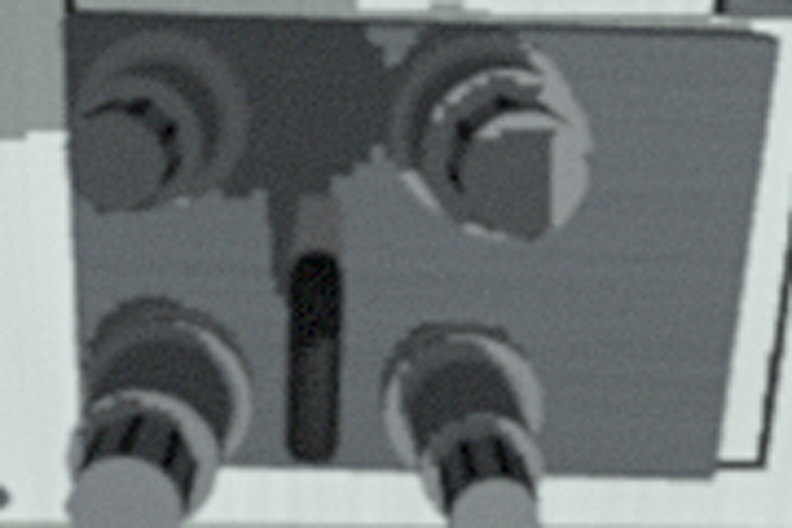

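```bash
python3 - <<'E'
from h import *
c=camf("28"); q=lambda x,y:(x/3.6+75,y/3.6)
P=[onz(c,q(*p),.008) for p in ((33,37),(724,49),(710,537),(119,530))]
for p in P: print(p.round(4))
P=np.array(P); m=P.mean(0)[:2]
print("centre",m,"sides",[np.linalg.norm(P[i]-P[(i+1)%4]).round(4) for i in range(4)])
d1=P[1]-P[0];d2=P[2]-P[3];e1=P[0]-P[3];e2=P[1]-P[2]
print("yaw",np.arctan2(d1[1],d1[0]),np.arctan2(d2[1],d2[0]),np.arctan2(-e1[0],e1[1]),np.arctan2(-e2[0],e2[1]))
E
```

```text
[0.4367 0.2812 0.008 ]
[0.6614 0.2793 0.008 ]
[0.6603 0.1191 0.008 ]
[0.4349 0.1216 0.008 ]
centre [0.54833585 0.20031785] sides [np.float64(0.2247), np.float64(0.1603), np.float64(0.2254), np.float64(0.1596)]
yaw -0.008345804529537223 -0.01110851511034697 -0.01145388473307228 -0.007313881991291851
```

```bash
python3 -m crank '[[-0.2,[0,-0.03,0.2],[0,0,0.046]],[-0.2,[0,0,0.4],[0,0,0]],[-0.2,[0,0,0.4],[0,0,0]],[-0.2,[0,0,0],[0,0,0]],[-0.2,[0,0,0],[0,0,0]]]' 60; python3 - <<'E'
from h import *
to(.5092,.008,.118,np.pi/2-.036)
o,im=snap("wrist","30"); crop(im,130,80,390,384,2.2,"w30.png"); print(o["position"])
E
```

```text
clock: 41.0
position: [0.509, 0.0077, 0.1727]
ee_rot: [0.72, 0.694, -0.0, -0.0]
ft_force: [-0.7, -0.3, 0.4]
grip_width: 0.398
shift [0.003 0.003 0.684] turn [-0.001 -0.001 -0.   ] t 41.0
[0.50899425 0.00770333 0.17273897]
```

View pics/w30.png

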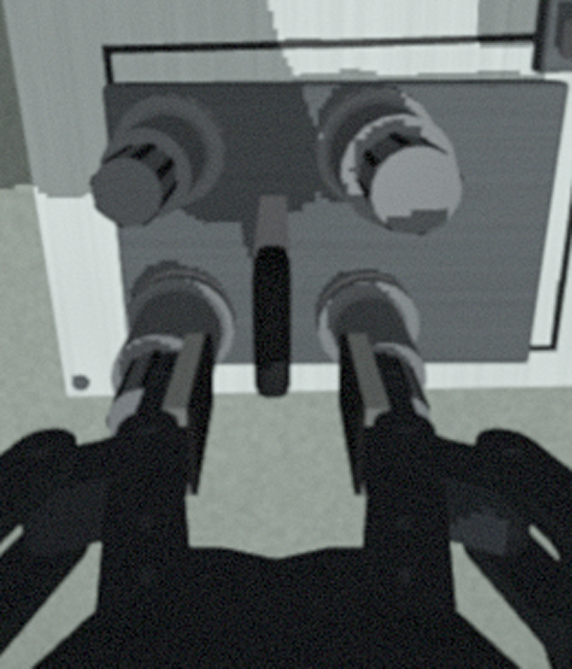

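```bash
python3 -m crank '[[-0.2,[0,0,0.2],[0,0,0]],[-0.2,[0,0,0.25],[0,0,0]],[-0.2,[0,0,0.2],[0,0,0]],[-0.2,[0,0,0],[0,0,0]],[-0.2,[0,0,0],[0,0,0]]]' 60; python3 -m crank '[[-0.9,[0,0,0],[0,0,0]],[-0.9,[0,0,0],[0,0,0]],[-0.9,[0,0,0],[0,0,0]],[-0.9,[0,0,0],[0,0,0]],[-0.9,[0,0,0],[0,0,0]]]' 60; python3 - <<'E'
from h import *
to(.5208,.2006,.12,np.pi/2-.0096)
o,im=snap("wrist","31"); crop(im,130,80,390,384,2.2,"w31.png"); print(o["position"])
E
```

```text
clock: 41.55
position: [0.5098, 0.0075, 0.1218]
ee_rot: [0.72, 0.694, 0.001, 0.001]
ft_force: [-0.3, 0.1, 0.4]
grip_width: 0.401
clock: 42.05
position: [0.5095, 0.0074, 0.1217]
ee_rot: [0.72, 0.694, 0.0, 0.001]
ft_force: [-2.7, -1.0, 7.7]
grip_width: 0.132
shift [2.418 0.053 0.019] turn [ 0.002  0.001 -0.035] t 42.05
[0.50948676 0.00740772 0.12165261]
```

View pics/w31.png

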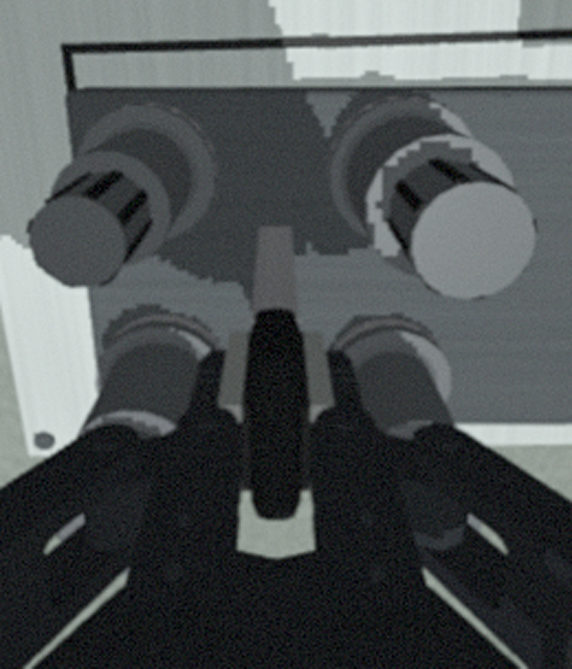

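The handle is gripped at width 0.132, about 11 mm. I'll square it up and slide it gently left along the plate.

```bash
python3 -m crank '[[-0.9,[0,0,0],[0,0,-0.018]],[-0.9,[0,0,0],[0,0,-0.017]],[-0.9,[0.08,0,0],[0,0,0]],[-0.9,[0.13,0,0],[0,0,0]],[-0.9,[0.13,0,0],[0,0,0]]]'; python3 -m crank '[[-0.9,[0.13,0,0],[0,0,0]],[-0.9,[0.13,0,0],[0,0,0]],[-0.9,[0.13,0,0],[0,0,0]],[-0.9,[0.13,0,0],[0,0,0]],[-0.9,[0.1,0,0],[0,0,0]]]'; python3 - <<'E'
from h import *
to(.5208,.2006,.12,np.pi/2-.0096)
E
```

```text
clock: 42.6
position: [0.5103, 0.0329, 0.1217]
ee_rot: [0.711, 0.703, 0.0, 0.002]
ft_force: [-0.0, -6.4, 5.6]
grip_width: 0.133
clock: 43.1
position: [0.5108, 0.0831, 0.1217]
ee_rot: [0.711, 0.703, 0.0, 0.002]
ft_force: [-0.4, -7.6, 7.6]
grip_width: 0.13
shift [1.471 0.109 0.018] turn [ 0.003  0.003 -0.002] t 43.1
```

```bash
python3 -m crank '[[-0.9,[0.13,0,0],[0,0,0]],[-0.9,[0.13,0,0],[0,0,0]],[-0.9,[0.13,0,0],[0,0,0]],[-0.9,[0.13,0,0],[0,0,0]],[-0.9,[0.13,0,0],[0,0,0]]]'; python3 -m crank '[[-0.9,[0.13,0,0],[0,0,0]],[-0.9,[0.13,0,0],[0,0,0]],[-0.9,[0.13,0,0],[0,0,0]],[-0.9,[0.13,0,0],[0,0,0]],[-0.9,[0.1,0,0],[0,0,0]]]'; python3 - <<'E'
from h import *
to(.5208,.2006,.12,np.pi/2-.0096)
E
```

```text
clock: 43.6
position: [0.5115, 0.1346, 0.1217]
ee_rot: [0.711, 0.703, 0.0, 0.002]
ft_force: [-0.1, -7.2, 7.3]
grip_width: 0.136
clock: 44.1
position: [0.5119, 0.1846, 0.1217]
ee_rot: [0.711, 0.703, 0.0, 0.002]
ft_force: [-0.6, -9.5, 11.7]
grip_width: 0.131
shift [0.201 0.109 0.021] turn [ 0.003  0.003 -0.002] t 44.1
```

```bash
python3 -m crank '[[-0.9,[0.1,0,0],[0,0,0]],[-0.9,[0.08,0.02,0],[0,0,0]],[-0.9,[0.0,0.04,0],[0,0,0]],[-0.9,[0.0,0.04,0],[0,0,0]],[-0.9,[0,0,0],[0,0,0]]]'; python3 - <<'E'
from h import *
to(.5208,.2006,.12,np.pi/2-.0096)
o,im=snap("wrist","32"); crop(im,0,0,512,384,1.5,"w32.png")
o,im=snap("top","32"); crop(im,80,120,240,250,5,"t32.png")
E
```

```text
clock: 44.6
position: [0.5185, 0.2007, 0.1217]
ee_rot: [0.71, 0.704, 0.0, 0.0]
ft_force: [-6.6, -0.4, 9.6]
grip_width: 0.138
shift [-0.002  0.028  0.021] turn [ 0.    -0.     0.001] t 44.6
```

View pics/w32.png

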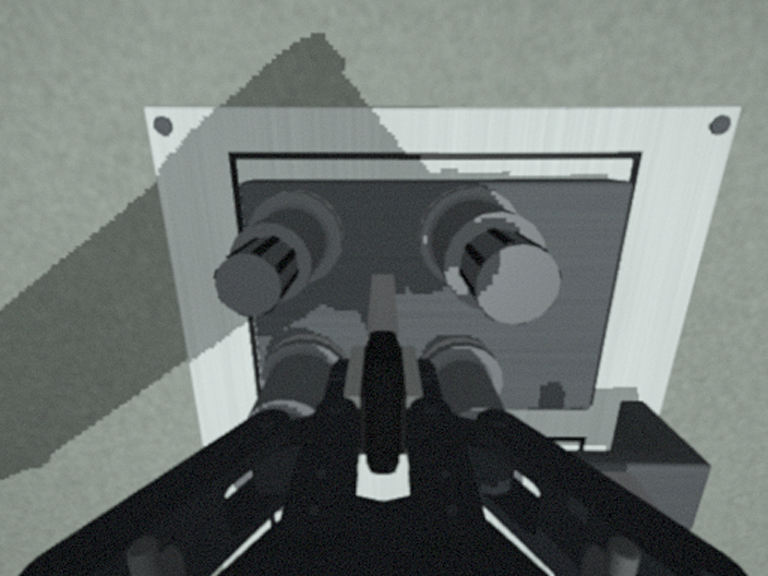

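View pics/t32.png

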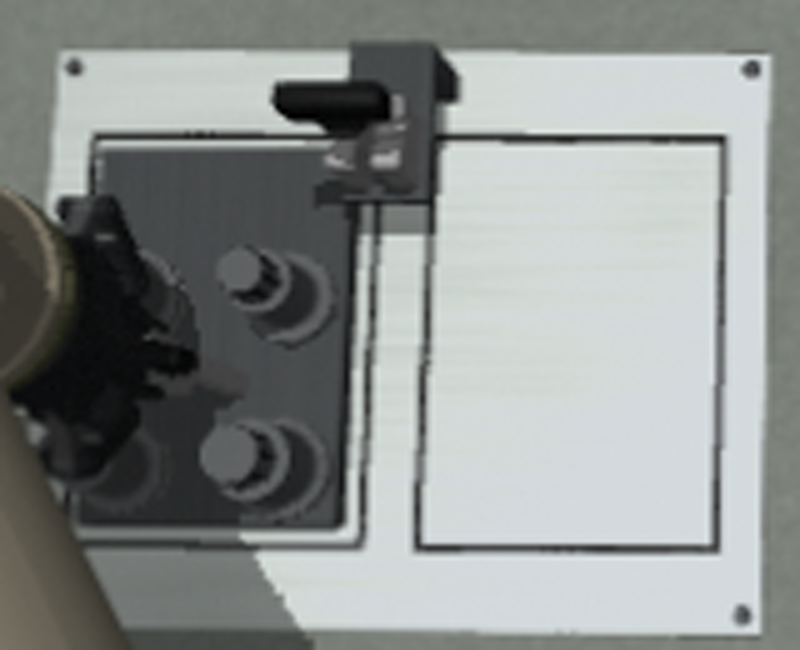

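```bash
python3 - <<'E'
from h import *
im=cv2.imread("pics/wrist_32.png"); crop(im,140,95,440,280,2.6,"w32b.png")
c=camf("32"); q=lambda x,y:(x/1.5,y/1.5)
for n,p,z in (("out nl",(232,155),.008),("out fl",(640,155),.008),("foot nl",(241,182),.03),("foot fl",(633,181),.03),("foot fr",(594,409),.03)): print(n,onz(c,q(*p),z).round(4))
E
```

```text
out nl [0.4362 0.2818 0.008 ]
out fl [0.6628 0.2795 0.008 ]
foot nl [0.4469 0.2687 0.03  ]
foot fl [0.6485 0.2672 0.03  ]
foot fr [0.6506 0.1294 0.03  ]
```

View pics/w32b.png

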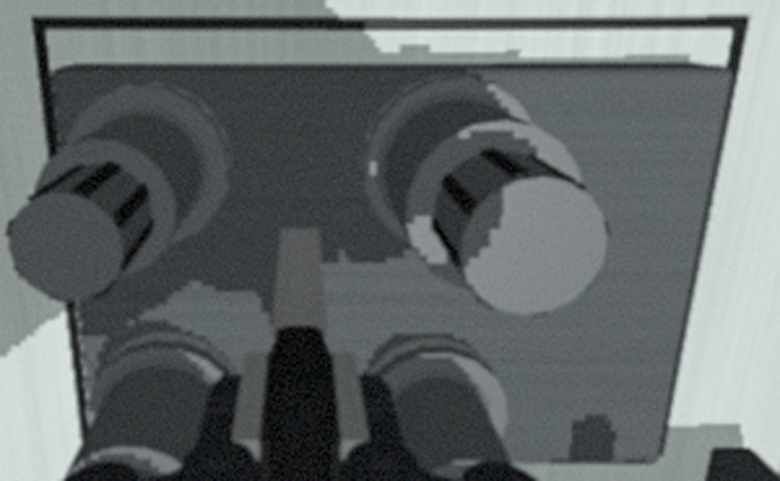

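The foot sits about 2 mm short in both directions. I'll nudge it, then release.

```bash
python3 -m crank '[[-0.9,[0.02,0.015,0],[0,0,0]],[-0.9,[0.01,0.01,0],[0,0,0]],[-0.9,[0,0,0],[0,0,0]],[-0.9,[0,0,0],[0,0,0]],[-0.9,[0,0,0],[0,0,0]]]'; python3 -m crank '[[-0.6,[0,0,-0.01],[0,0,0]],[-0.4,[0,0,0],[0,0,0]],[-0.2,[0,0,0],[0,0,0]],[-0.2,[0,0,0],[0,0,0]],[-0.2,[0,0,0],[0,0,0]]]'; python3 -m crank '[[-0.2,[0,0,-0.2],[0,0,0]],[-0.2,[0,0,-0.4],[0,0,0]],[-0.2,[0,0,-0.5],[0,0,0]],[-0.2,[0,0,-0.4],[0,0,0]],[-0.2,[0,0,0],[0,0,0]]]';python3 -m crank '[[-0.2,[0,0,-0.2],[0,0,0]],[-0.2,[0,0,0],[0,0,0]],[-0.2,[0,0,0],[0,0,0]],[-0.2,[0,0,0],[0,0,0]],[-0.2,[0,0,0],[0,0,0]]]'; python3 - <<'E'
from h import *
o,im=snap("wrist","33"); crop(im,80,20,440,280,2.2,"w33.png")
o,im=snap("scene","33"); crop(im,260,150,420,275,5,"s33.png")
E
```

```text
clock: 45.2
position: [0.5205, 0.202, 0.1217]
ee_rot: [0.711, 0.704, -0.001, 0.001]
ft_force: [-8.6, -4.3, 11.3]
grip_width: 0.13
clock: 45.7
position: [0.5207, 0.2024, 0.121]
ee_rot: [0.71, 0.704, 0.0, 0.0]
ft_force: [0.0, -0.1, -0.1]
grip_width: 0.399
clock: 46.2
position: [0.5223, 0.2039, 0.2467]
ee_rot: [0.71, 0.704, 0.003, 0.002]
ft_force: [0.1, 0.0, 0.8]
grip_width: 0.4
clock: 46.7
position: [0.5204, 0.2023, 0.2562]
ee_rot: [0.71, 0.704, -0.001, -0.0]
ft_force: [-0.4, 0.2, 0.1]
grip_width: 0.402
```

View pics/w33.png

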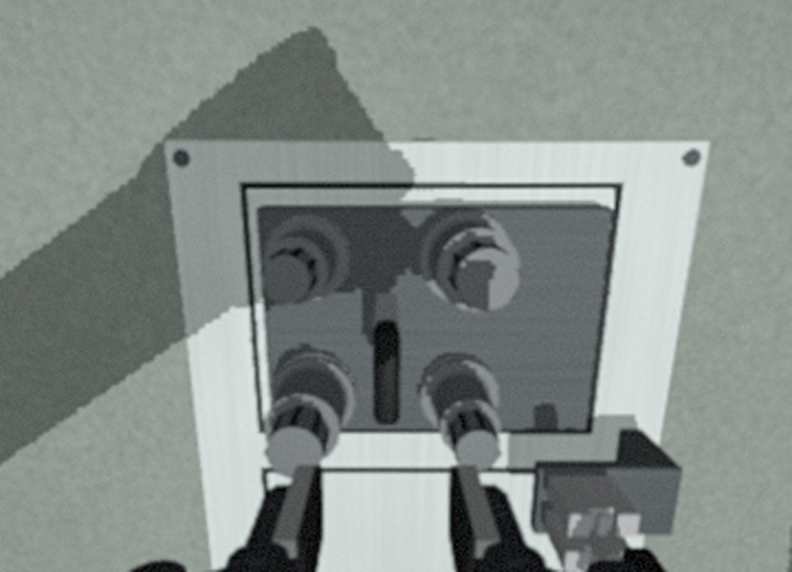

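View pics/s33.png

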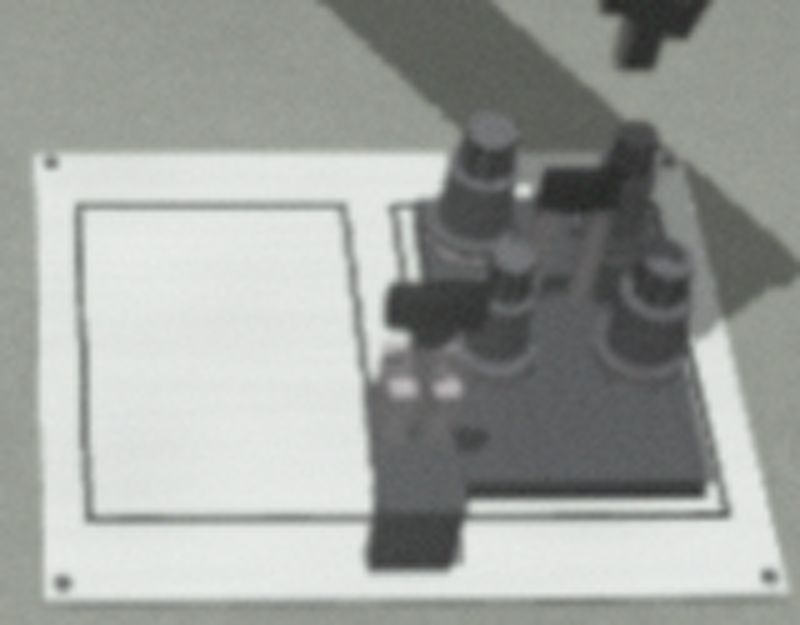

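```bash
python3 - <<'E'
from h import *
c=camf("33"); q=lambda x,y:(x/2.2+80,y/2.2+20)
for n,p,z in (("out nl",(243,186),.008),("out fl",(619,186),.008),("out fr",(590,431),.008),("out nr",(262,430),.008),("foot nl",(260,207),.03),("foot fl",(611,208),.03),("h-",(386,422),.134),("h+",(386,322),.134)): print(n,onz(c,q(*p),z).round(4))
im=cv2.imread("pics/scene_33.png"); crop(im,335,165,405,235,10,"s33b.png")
E
```

```text
out nl [0.4365 0.2809 0.008 ]
out fl [0.6615 0.2786 0.008 ]
out fr [0.6609 0.1189 0.008 ]
out nr [0.4356 0.1214 0.008 ]
foot nl [0.4502 0.2697 0.03  ]
foot fl [0.6502 0.2672 0.03  ]
h- [0.5213 0.1805 0.134 ]
h+ [0.5217 0.2267 0.134 ]
```

View pics/s33b.png

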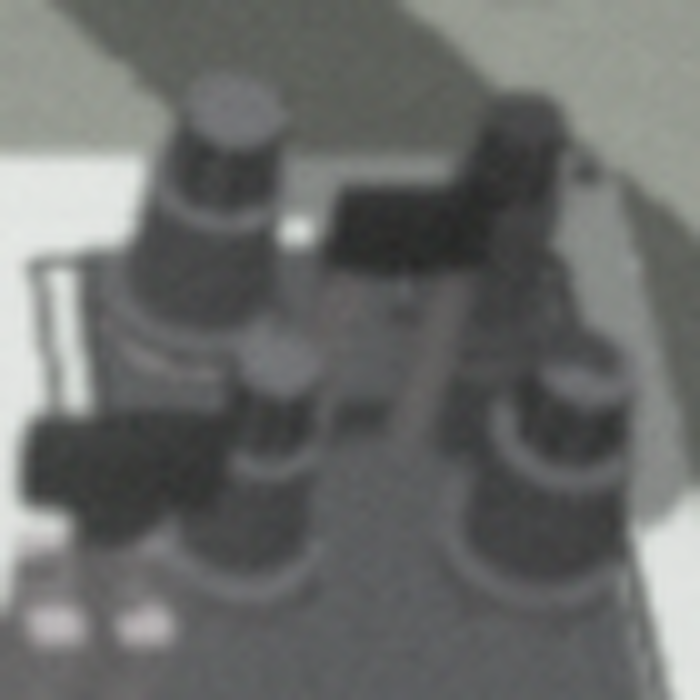

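A pale line shows under the port 3 cap's flange in the scene view at crop (180,370). There is time to spare, so I'll look from the side with the tilted wrist camera before handing in.

```bash
python3 -m crank '[[-0.2,[0.4,0,0],[0,0,0]],[-0.2,[0.5,0,0],[0,0,0]],[-0.2,[0.5,0,0],[0,0,0]],[-0.2,[0.5,0,0],[0,0,0]],[-0.2,[0.3,0,0],[0,0,0]]]'; python3 -m crank '[[-0.2,[0,0,0],[0,-0.17,0]],[-0.2,[0,0,0],[0,-0.17,0]],[-0.2,[0,0,0],[0,-0.17,0]],[-0.2,[0,0,0],[0,-0.17,0]],[-0.2,[0,0,0],[0,-0.17,0]]]'; python3 -m crank '[[-0.2,[0,0,0],[0,-0.1,0]],[-0.2,[0,0,0],[0,0,0]],[-0.2,[0,0,0],[0,0,0]],[-0.2,[0,0,0],[0,0,0]],[-0.2,[0,0,0],[0,0,0]]]'; python3 - <<'E'
from h import *
o,im=snap("wrist","34"); crop(im,0,0,512,384,1.5,"w34.png"); c=camf("34"); print(o["position"], np.linalg.inv(c[2])[:3,3])
E
```

```text
clock: 47.3
position: [0.5211, 0.3816, 0.2564]
ee_rot: [0.709, 0.705, -0.0, -0.001]
ft_force: [-0.5, -0.8, -1.1]
grip_width: 0.397
clock: 47.8
position: [0.5221, 0.379, 0.2571]
ee_rot: [0.671, 0.664, -0.234, 0.233]
ft_force: [1.3, -0.7, -0.6]
grip_width: 0.403
clock: 48.3
position: [0.5226, 0.3778, 0.2567]
ee_rot: [0.664, 0.658, -0.253, 0.249]
ft_force: [-0.5, 0.1, 0.4]
grip_width: 0.395
[0.52260127 0.37777758 0.25667521] [0.52484256 0.5193856  0.29276038]
```

View pics/w34.png

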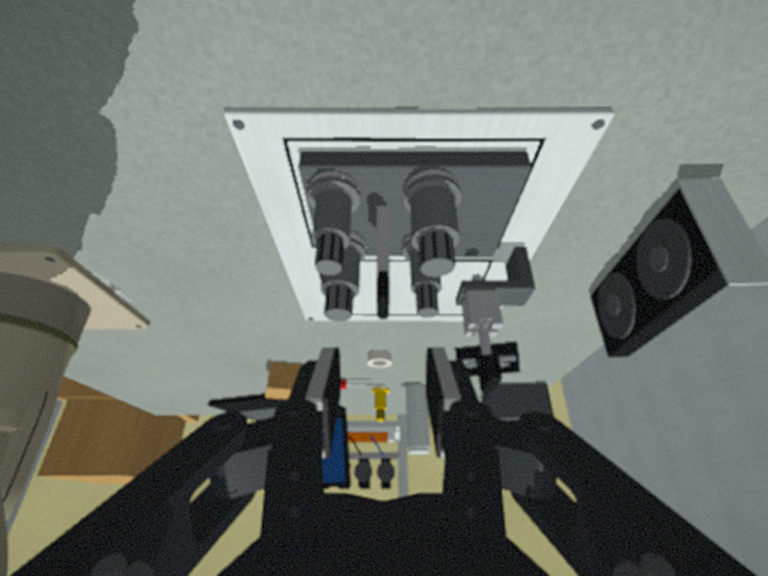

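```bash
python3 - <<'E'
from h import *
im=cv2.imread("pics/wrist_34.png")[90:220,190:360]; im=cv2.rotate(im,cv2.ROTATE_180)
cv2.imwrite("pics/w34b.png",cv2.resize(im,None,fx=4.6,fy=4.6,interpolation=cv2.INTER_CUBIC))
E
```

```text
(no output)
```

View pics/w34b.png

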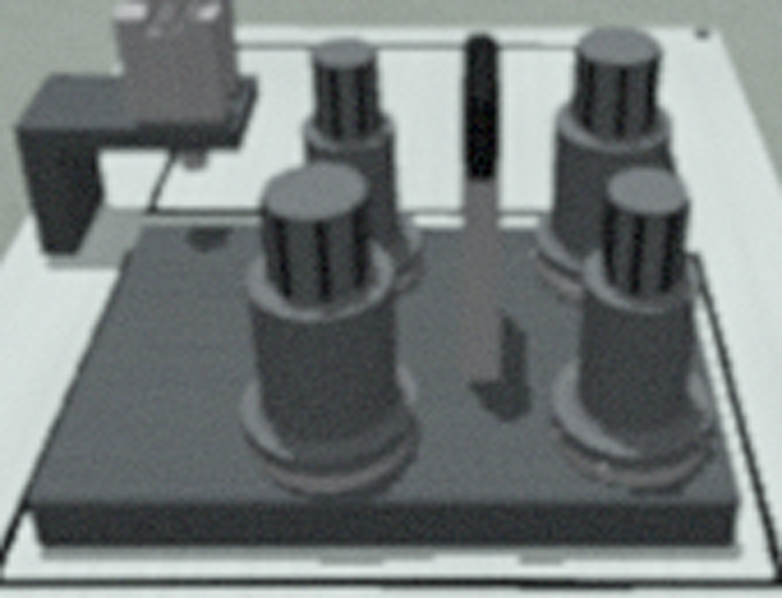

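The side view shows all four flanges upright and seated alike on their shoulder rings, with no brass showing. The pale line was just the shoulder's edge. Handing in.

```bash
python3 - <<'E'
from h import *
print(manip.get_obs()["ft_force"],manip.get_obs()["clock"]); print(manip.hand_in())
E
```

```text
[-0.54742407 -1.44151148 -0.63034525] 48.35
the job is handed in; nothing more can be done
None
```

The job is handed in at 48 s; `hand_in()` gave no verdict. I pressed all four grey caps onto spigots of their own size: the small ones on ports 1 and 2, the large ones on ports 3 and 0. I then lifted the plunger, turned it 90° clockwise and set it in its notch. Last, I slid the manifold by its handle into the test outline and backed the arm clear.

**Last checks:**
- **Caps:** the side view showed all four upright with their rims on the shoulder rings.
- **Plunger:** it stayed up, resting about 26 mm high by the gripper's own position.
- **Manifold:** the foot is inside the outline, and its heading matches the outline's to about 0.01 rad. The handle reading was about 4 mm from the test position, within the 12 mm allowed.

**Two things that disagreed:**
- The second small cap slipped a little in the jaws while being pressed. It looked seated and straight afterwards.
- A pale line under the port 3 cap looked like a gap in the scene camera. The side view showed it was the edge of the shoulder.

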